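# Change grip on a sampling corer in an angled V-block and lay it in its rest

## Robot

A 7-joint arm with a two-finger parallel gripper is mounted at the origin on a cart in front of the work surface, level with it; the furniture and walls round the work are solid. World frame = base frame: x ahead of the robot, y to its left, z up, the work surface at z = 0. Lengths are in m, angles in rad, forces in N, time in s.
With the tool pointing down it reaches from about 0.4 to 0.875 m from the base axis. Payload 6.5 kg.
Tool frame: the origin (TCP) lies midway between the tips of the shut fingers; the grasp point (between the pads) lies 19 mm behind it; x points along the fingers, z is the direction in which the jaws open and shut, and the axes are right-handed (so a half turn about x gives the same grasp; the last joint's range is limited). The gripper opens to 85 mm and grips with 20 to 120 N. Pads are 22 mm wide; open, the fingers measure 114 mm over their backs; the gripper's body (76 mm by 85 mm) begins 54 mm behind the grasp point. The pads swing forward as they close: fully open they stand 13 mm farther back than shut.
Start: joints at [-0.066, 0.536, -0.004, 1.538, 0.003, 1.067, -0.071], TCP at [0.65, -0, 0.199] pointing down, gripper open.
Joint ranges: [-2.7, 2.7], [-0.37, 2.16], [-1.27, 1.26], [0.24, 2.4], [-1.31, 4.45], [0.19, 1.91], [-2.76, 2.76]. Speed limits (rad/s): [2.39, 2.39, 3.14, 3.14, 3.14, 3.14, 3.14].

## Interface

Orientations are given as a unit quaternion [x, y, z, w].
In Python, from bench import arm gives the robot as it stands. The module is installed in compiled form; this text tells all that it offers.
- The arm moves only by the tool step_arm, never from a script. Its argument "series" is a list of rows, each an object of numbers: "tx", "ty", "tz": the shift along the tool's x, y, z in cm; "rx", "ry", "rz": the turn, a rotation vector about the tool's x, y, z in rad. In form: [{"tx": .., "ty": .., "tz": .., "rx": .., "ry": .., "rz": ..}, ...]. A call has 1 to 20 rows; each row shifts and turns the pose as measured when the row begins, along the tool's axes as they then stand; what a row does not reach is not made up. A row lasts 1/10 s, in which the tool goes at most 50 mm and 8.59 degrees, less where a joint would pass 70% of its speed; a pose out of reach is approached as far as the arm can. A call with a gripper value outside its range is refused whole. "gripper" is the opening, from 0 (shut) to 1 (fully open), set as the call begins (left out, the last holds). The fingers move at their own pace and stop on an object; the grip force is fixed at half the most. Time passes only in rows, so rows that do not move let the fingers close. It gives the time, the measured TCP pose, the force and the opening at its end, in the units of the state.
- arm.get_state(): the state, without advancing time (a new reading comes with each control period).
- arm.get_image(name): name is "scene" or "side" or "wrist"; returns a dict with "color" (384x512x3 uint8, blue, green, red), "fx", "fy", "cx", "cy" (pixels), "R" (3x3) and "t" (3): a world point X has camera coordinates R X + t; the wrist camera has in their place "T_tool_cam" (4x4, takes a point from camera to tool coordinates, whose origin is the TCP and whose axes are the tool frame's). Camera axes: x right, y down, z forward; pixel columns grow to the right and rows downward; lengths in m; the calibration is good to about 2 mm. A picture is of the moment at which its call begins: read the wrist's pose just before it. There is no depth.
- arm.hand_in(): hands the job in, once; it reports no verdict.
The state is a dict: "t": time; "q": joint angles; "joint_vel": joint speeds; "joint_efforts": joint torques, N m; "position": TCP position; "ee_rot": TCP orientation; "contact_force": force on the tool from outside, world axes, zero at the start; "torque": the same for the moment, N m; "gripper_width": finger opening in m.
Only numpy, scipy, OpenCV 4.12 (cv2) and the standard library are available. Lean on these libraries where they do the work, as an engineer would, in place of code of your own. Each camera call takes 0.05 s, during which the arm holds its last target. There are 200 camera calls.

## Task

Put the steel sampling corer away: lift it out of the drip stand, set it down in the angled V-block with its end against the foot stop, and let go of it there so that you can change your grip. Then pick it up again and lay it level in the two notches of the low rest, about centred, and let go. Lower it into place without dropping it, and do not push the glass beaker or the brown bottle about.

Things in the scene. Friction and masses are not known exactly. Their poses are not given: they have to be found in the camera images.
- corer_center (a point): Centre (half-way along, on the axis) of the sampling corer: a loose plain round steel rod, diameter 18 mm all along, 170 mm long, about 0.12 kg, with a dark flush sleeve round its upper end. z runs along the rod to the sleeve end. It starts upright in the drip stand: the upper 110 mm stand out, the lower 60 mm are in a bore with 1 mm clearance all round.
- stand: Drip stand: fixed white block 56 x 56 x 70 mm with one upright bore, 60 mm deep, in the middle of its top. Origin at the centre of its underside, z up.
- vblock_seat (a point): Where the corer's centre lies when seated in the trough of the angled V-block with an end on the foot stop, whose face is 85 mm below this point. y points up the slope (50 degrees from level) along the seated rod's axis, x is level across the trough, z square to it, up out of the open notches. The rod stays there by gravity.
- trough: The fixed V-block's trough. Origin: on the seated rod's axis at the foot stop's face; axes as vblock_seat. Two 90 degree notched saddles reach from y = 5 to 31 and 96 to 118 mm; elsewhere the rod is free. Notch walls rise 4 mm above the rod axis; mouth 33, over all 45 mm wide. Back plate, 44 mm wide, 40 mm below the axis. Foot stop 26 mm wide, rising 4 mm above the axis.
- rest_seat (a point): Middle of the axis of a rod lying in the low rest, 48 mm above the table. y runs level along it (the rod may point either way), x level across, z up. Fixed: base plate 56 x 150 x 8 mm and two white 90 degree notched saddles 18 mm long, centred 58 mm either side along y (98 mm clear between). Notch walls rise 4 mm above the rod axis; mouth 33, over all 45 mm wide.
- beaker_center (a point): Centre (half-way up) of a loose clear glass beaker, 55 mm in diameter, 68 mm high. To be left where it is.
- bottle_center (a point): Centre (half-way up) of a loose brown bottle with a black cap, 54 mm in diameter, 108 mm high. To be left where it is.

How it is judged:
By the outcome, as a careful person would: the job done as asked, in the order asked, and still so for the second after the job is handed in, with the robot touching nothing.
It also fails if it takes over 56 s, if anything falls off the work surface, if the arm or the gripper's body presses on something with over 40 N, if the wrist force passes 120 N, or if a joint passes its speed limit or range.

## Working session

There is one attempt and no reset: what is moved stays moved. The work goes in short steps, Python scripts to look and compute and a tool call to move; the robot and the scene stay as the last step left them, time stands still between calls to the robot, and variables do not carry over. Pictures are saved under pics/ and viewed, about 8 in all and at most 12, crops included, and the job is handed in when it is done.

Besides the shell and the picture viewer there is one more tool, called after "Call:" as name(argument=value, ...), one argument or row to a line, values as JSON. step_arm: Moves the arm, as the interface text tells. Its arguments: {"type":"object","properties":{"series":{"type":"array"},"gripper":{"type":"number"}},"required":["series"]}

```bash
mkdir -p pics; cat > h.py <<'E'
import numpy as np, cv2
from bench import arm
from scipy.spatial.transform import Rotation as Rot
def cap(n,f):
    s=arm.get_state(); im=arm.get_image(n); cv2.imwrite(f'pics/{f}.png',im['color'])
    if 'T_tool_cam' in im:
        T=np.eye(4);T[:3,:3]=Rot.from_quat(s['ee_rot']).as_matrix();T[:3,3]=s['position']
        C=np.linalg.inv(T@np.array(im['T_tool_cam']));R,t=C[:3,:3],C[:3,3]
    else: R,t=np.array(im['R']),np.array(im['t'])
    np.savez(f'pics/{f}.npz',R=R,t=t,K=[im['fx'],im['fy'],im['cx'],im['cy']])
    return im['color']
def cam(f):
    d=np.load(f'pics/{f}.npz'); return d['R'],d['t'],d['K']
def tri(obs): # [(file,u,v),..]
    A=np.zeros((3,3));b=np.zeros(3);L=[]
    for f,u,v in obs:
        R,t,K=cam(f);d=R.T@np.array([(u-K[2])/K[0],(v-K[3])/K[1],1]);d/=np.linalg.norm(d);c=-R.T@t
        P=np.eye(3)-np.outer(d,d);A+=P;b+=P@c;L.append((P,c))
    X=np.linalg.solve(A,b); return X.round(4),[round(1e3*np.linalg.norm(P@(X-c)),1) for P,c in L]
def proj(f,X):
    R,t,K=cam(f);p=(R@np.array(X).reshape(-1,3).T).T+t;return np.c_[K[0]*p[:,0]/p[:,2]+K[2],K[1]*p[:,1]/p[:,2]+K[3]]
def ray_z(f,u,v,z):
    R,t,K=cam(f);d=R.T@np.array([(u-K[2])/K[0],(v-K[3])/K[1],1]);c=-R.T@t;return (c+d*(z-c[2])/d[2]).round(4)
E
python3 - <<'E'
from h import *
a=cap('scene','a');b=cap('side','b');c=cap('wrist','c')
s=arm.get_state();print({k:np.round(v,3) for k,v in s.items()})
for f in 'abc':
    R,t,K=cam(f);print(f,K,(-R.T@t).round(3),R[2].round(2))
cv2.imwrite('pics/abc.png',cv2.resize(np.hstack([a,b]),(800,300)))
cv2.imwrite('pics/a2.png',cv2.resize(a,(800,600)));cv2.imwrite('pics/b2.png',cv2.resize(b,(800,600)))
E
```

```text
{'t': np.float64(0.15), 'q': array([-0.066,  0.537, -0.004,  1.539,  0.003,  1.067, -0.071]), 'joint_vel': array([ 0.001, -0.001, -0.001, -0.003,  0.   , -0.001,  0.   ]), 'joint_efforts': array([ 2.0000e-03, -5.8378e+01,  1.0500e+00, -2.5935e+01,  1.3000e-02,
        6.0000e-03, -0.0000e+00]), 'position': array([ 0.649, -0.   ,  0.198]), 'ee_rot': array([-0.   ,  0.708, -0.   ,  0.707]), 'contact_force': array([-0.683, -0.427, -0.043]), 'torque': array([-0.003,  0.006,  0.002]), 'gripper_width': np.float64(0.085)}
a [397.87650787 397.87650787 250.76924148 191.90562289] [0.052 0.524 0.687] [ 0.59 -0.43 -0.68]
b [381.09915761 381.09915761 256.97479597 195.47945268] [ 0.428 -0.673  0.442] [ 0.15  0.92 -0.37]
c [295.15657504 295.15657504 252.76400818 193.83493011] [0.651 0.078 0.373] [-0.   -0.31 -0.95]
```

View pics/a2.png

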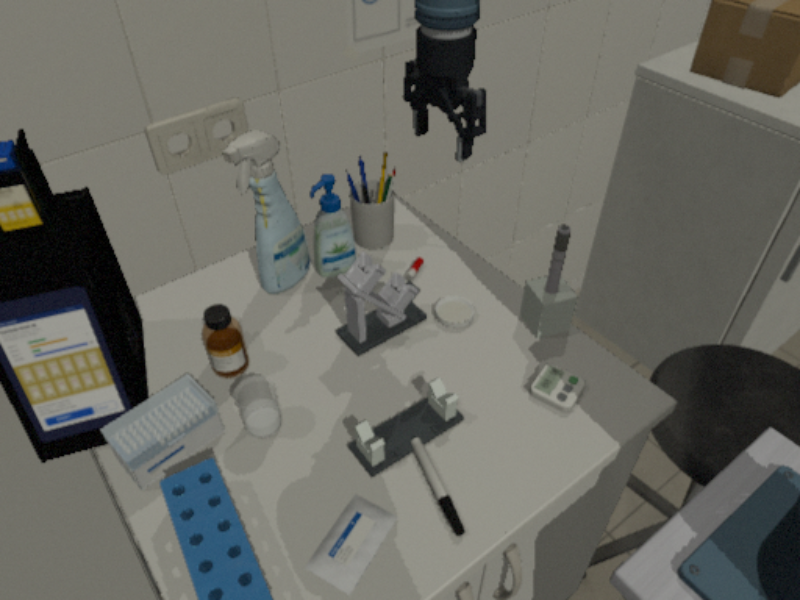

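View pics/b2.png

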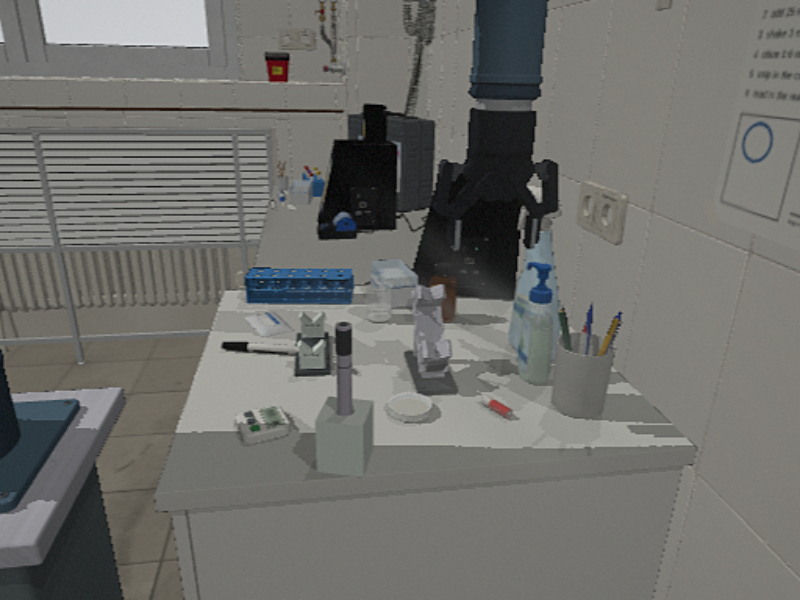

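```bash
python3 - <<'E'
from h import *
a=cv2.imread('pics/a.png');b=cv2.imread('pics/b.png');c=cv2.imread('pics/c.png')
cv2.imwrite('pics/c2.png',cv2.resize(c,(800,600),interpolation=cv2.INTER_CUBIC))
T=lambda im,x,y,w,h:cv2.resize(im[y:y+h,x:x+w],(400,300),interpolation=cv2.INTER_CUBIC)
# scale 5
cv2.imwrite('pics/m.png',np.vstack([np.hstack([T(a,205,160,80,60),T(a,220,240,80,60)]),np.hstack([T(b,240,180,80,60),T(b,180,192,80,60)])]))
for o in [[('a',562/1.5625,228/1.5625),('b',344/1.5625,325/1.5625)],[('a',553/1.5625,290/1.5625),('b',345/1.5625,410/1.5625)]]: print(tri(o))
E
```

```text
(array([ 0.4657, -0.0652,  0.1785]), [np.float64(1.2), np.float64(1.2)])
(array([ 0.4625, -0.0669,  0.069 ]), [np.float64(1.7), np.float64(1.7)])
```

View pics/c2.png

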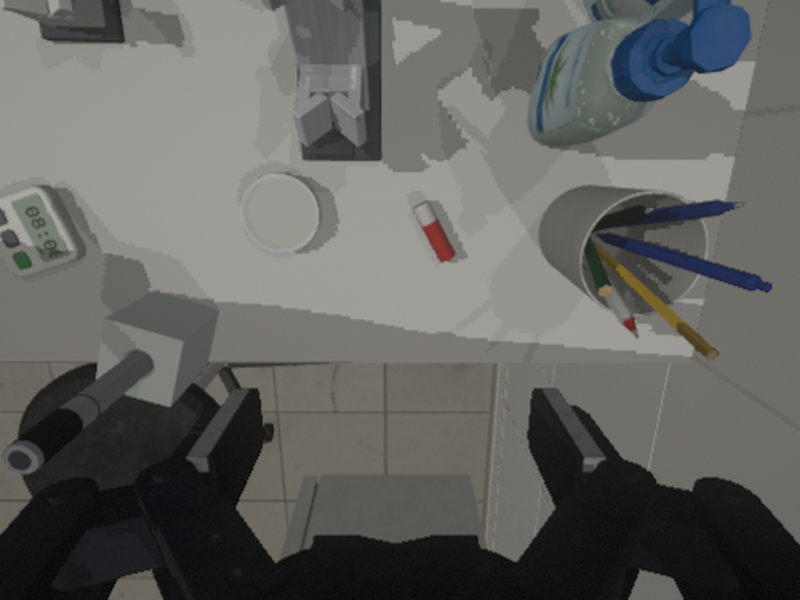

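View pics/m.png

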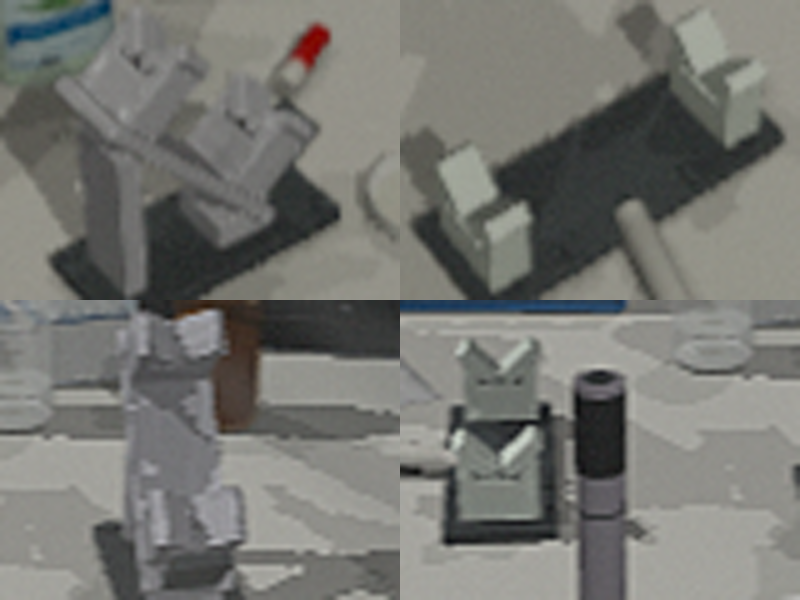

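The stand is near (0.465, −0.066), with the rod top at z≈0.178. In the scene view the V-block is around px (240,195) and rises toward +y, and the rest is around (260,270). I'll move over them for two close wrist views.

Call:
step_arm(
  series=[
    {"tx": -1.5, "ty": 2.5, "tz": -1.2},
    {"tx": -1.5, "ty": 2.5, "tz": -1.2},
    {"tx": -1.5, "ty": 2.5, "tz": -1.2},
    {"tx": -1.5, "ty": 2.5, "tz": -1.2},
    {"tx": -1.5, "ty": 2.5, "tz": -1.2},
    {"tx": -1.5, "ty": 2.5, "tz": -1.2},
    {"tx": -1.5, "ty": 2.5, "tz": -1.2},
    {"tx": -1.5, "ty": 2.5, "tz": -1.2},
    {},
  ],
)

```text
validation failed for argument at $.se...
```

```bash
python3 - <<'E'
from h import *
d=cap('wrist','d');cv2.imwrite('pics/d2.png',cv2.resize(d,(800,600),interpolation=cv2.INTER_CUBIC))
s=arm.get_state();print(s['t'],s['position'],s['q'])
E
```

```text
0.2 [ 6.49588788e-01 -3.86033556e-05  1.98052651e-01] [-0.06618767  0.53688687 -0.00439722  1.53846759  0.00260186  1.06730087
 -0.07117203]
```

View pics/d2.png

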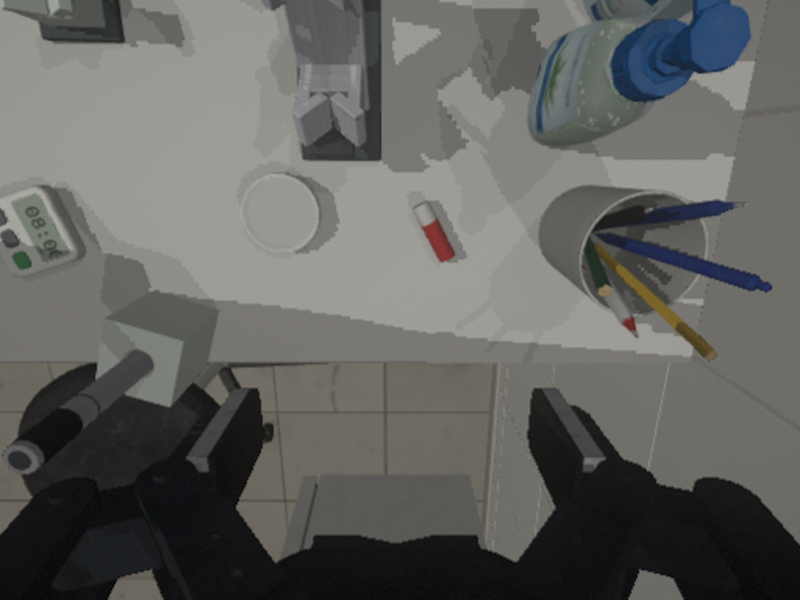

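The move was refused, so the view is unchanged. I'll send it again with every field filled in.

Call:
step_arm(
  series=[
    {"tx": -1.5, "ty": 2.5, "tz": -1.2, "rx": 0, "ry": 0, "rz": 0},
    {"tx": -1.5, "ty": 2.5, "tz": -1.2, "rx": 0, "ry": 0, "rz": 0},
    {"tx": -1.5, "ty": 2.5, "tz": -1.2, "rx": 0, "ry": 0, "rz": 0},
    {"tx": -1.5, "ty": 2.5, "tz": -1.2, "rx": 0, "ry": 0, "rz": 0},
    {"tx": -1.5, "ty": 2.5, "tz": -1.2, "rx": 0, "ry": 0, "rz": 0},
    {"tx": -1.5, "ty": 2.5, "tz": -1.2, "rx": 0, "ry": 0, "rz": 0},
    {"tx": -1.5, "ty": 2.5, "tz": -1.2, "rx": 0, "ry": 0, "rz": 0},
    {"tx": -1.5, "ty": 2.5, "tz": -1.2, "rx": 0, "ry": 0, "rz": 0},
    {"tx": 0, "ty": 0, "tz": 0, "rx": 0, "ry": 0, "rz": 0},
  ],
)

```text
t: 1.1
position: [0.5486, 0.2064, 0.3197]
ee_rot: [0.001, 0.709, -0.001, 0.705]
contact_force: [0.8, -0.3, 0.5]
gripper_width: 0.0854
```

```bash
python3 - <<'E'
from h import *
d=cap('wrist','e');cv2.imwrite('pics/e2.png',cv2.resize(d,(800,600),interpolation=cv2.INTER_CUBIC))
E
```

```text
(no output)
```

View pics/e2.png

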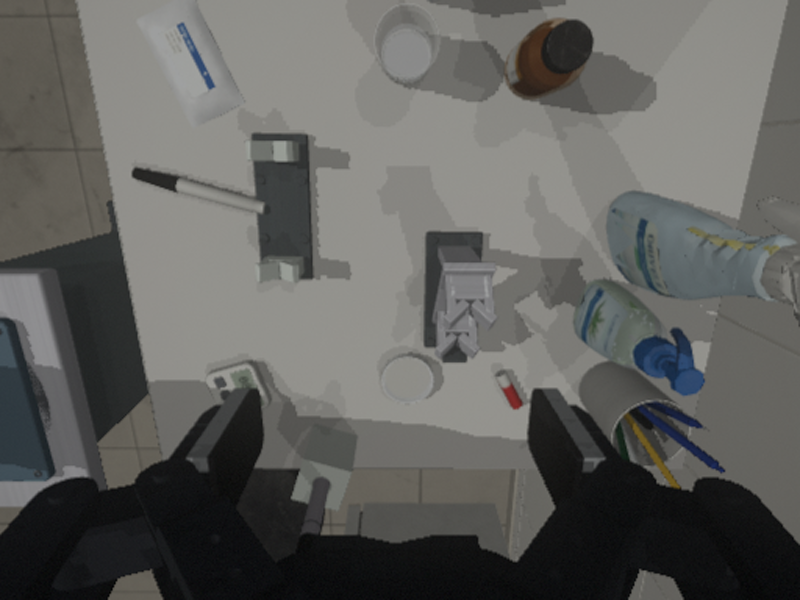

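Call:
step_arm(
  series=[
    {"tx": 0, "ty": -3, "tz": -2.5, "rx": 0, "ry": 0, "rz": 0},
    {"tx": 0, "ty": -3, "tz": -2.5, "rx": 0, "ry": 0, "rz": 0},
    {"tx": 0, "ty": -3, "tz": -2.5, "rx": 0, "ry": 0, "rz": 0},
    {"tx": 0, "ty": -3, "tz": -2.5, "rx": 0, "ry": 0, "rz": 0},
    {"tx": 0, "ty": 0, "tz": 0, "rx": 0, "ry": 0, "rz": 0},
  ],
)

```text
t: 1.65
position: [0.4445, 0.0748, 0.3152]
ee_rot: [0.001, 0.712, -0.006, 0.702]
contact_force: [0.2, -0.1, -0.2]
gripper_width: 0.0849
```

```bash
python3 - <<'E'
from h import *
d=cap('wrist','f');cv2.imwrite('pics/f2.png',cv2.resize(d,(800,600),interpolation=cv2.INTER_CUBIC))
E
```

```text
(no output)
```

View pics/f2.png

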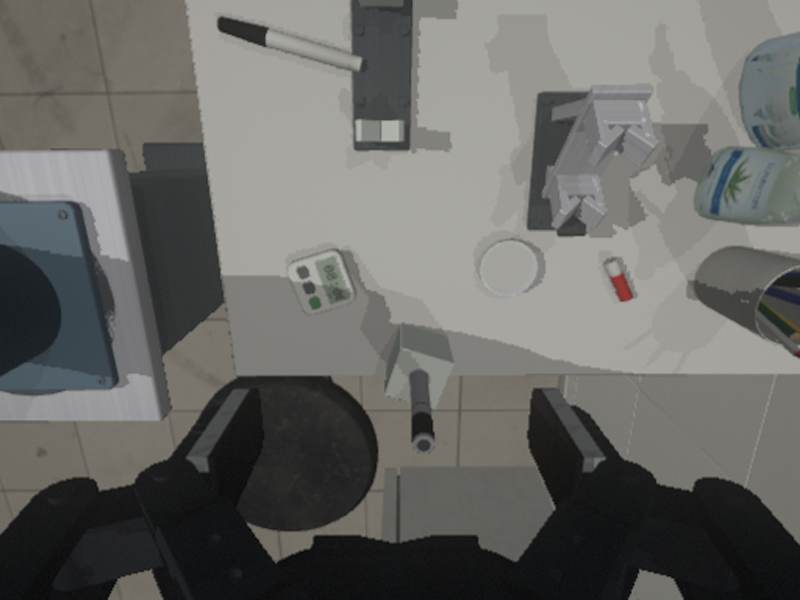

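```bash
python3 - <<'E'
from h import *
k=1/1.5625
for n,f,u,v,z in [('rest','e',252,132,.008),('rest','e',307,134,.008),('rest','e',313,278,.008),('rest','e',258,283,.008),('restf','f',353,148,.008),('restf','f',409,150,.008),
 ('vb','e',427,232,.008),('vb','e',483,232,.008),('vb','e',425,347,.008),('vb','f',540,92,.008),('vb','f',528,232,.008),('vb','c',303,159,.008),('vb','c',381,159,.008),
 ('beak','e',407,53,0.002),('bot','e',568,45,.108)]: print(n,f,ray_z(f,u*k,v*k,z))
# stand & rod
print(tri([('a',562*k,228*k),('b',344*k,325*k),('f',423*k,443*k),('c',24*k,457*k)]))
for n,uv in [('far-left top','x')]: pass
print('stand top corners c', [ray_z('c',u*k,v*k,.07)[:2] for u,v in [(155,290),(218,309),(181,404),(100,365)]])
print('stand f',[ray_z('f',u*k,v*k,.07)[:2] for u,v in [(404,326),(453,358),(446,411),(386,391)]])
# upper saddle/back plate top edge: a, b, e, f
print('bp top L',tri([('f',590*k,87*k),('e',438*k,264*k)]),'R',tri([('f',652*k,87*k),('e',494*k,264*k)]))
E
```

```text
rest e [0.4061 0.3044 0.008 ]
rest e [0.4606 0.3023 0.008 ]
rest e [0.4579 0.1545 0.008 ]
rest e [0.3971 0.149  0.008 ]
restf f [0.401  0.1558 0.008 ]
restf f [0.4565 0.1533 0.008 ]
vb e [0.5815 0.2045 0.008 ]
vb e [0.6406 0.2044 0.008 ]
vb e [0.5815 0.0726 0.008 ]
vb f [0.5813 0.2042 0.008 ]
vb f [0.5805 0.0706 0.008 ]
vb c [0.5808 0.0737 0.008 ]
vb c [0.6397 0.0737 0.008 ]
beak e [0.5597 0.3748 0.002 ]
bot e [0.6777 0.3601 0.108 ]
(array([ 0.4653, -0.0658,  0.1786]), [np.float64(1.6), np.float64(0.8), np.float64(1.1), np.float64(0.3)])
stand top corners c [array([ 0.4859, -0.0111]), array([ 0.5274, -0.0249]), array([ 0.4909, -0.0995]), array([ 0.4369, -0.0676])]
stand f [array([ 0.4503, -0.0095]), array([ 0.499 , -0.0441]), array([ 0.4934, -0.1045]), array([ 0.4314, -0.0808])]
bp top L (array([0.5848, 0.1959, 0.1218]), [np.float64(1.2), np.float64(1.2)]) R (array([0.6314, 0.1954, 0.1185]), [np.float64(0.7), np.float64(0.7)])
```

```bash
cat > ov.py <<'E'
from h import *
u=np.array([0,np.cos(np.radians(50)),np.sin(np.radians(50))])
def saddle(y0,y1,d=-20):
    S=[]
    prof=[(-22.5,4),(-16.5,4),(0,-12.7),(16.5,4),(22.5,4)]
    for y in (y0,y1): S.append([(x,y,z) for x,z in prof])
    S+= [[(x,y0,z),(x,y1,z)] for x,z in prof]
    return S
def frame(P,yaw,slope):
    c,s=np.cos(slope),np.sin(slope);R=np.array([[1,0,0],[0,c,-s],[0,s,c]]);return Rot.from_euler('z',yaw).as_matrix()@R,np.array(P)
def draw(img,f,segs,fr,x,y,sc,col):
    R,P=fr
    for s in segs:
        w=np.array(s)*1e-3@R.T+P;p=(proj(f,w)-[x,y]+.5)*sc-.5
        cv2.polylines(img,[np.round(p).astype(int)],False,col,1,cv2.LINE_AA)
V=saddle(5,31)+saddle(96,118)+[[(-13,0,4),(13,0,4),(13,0,-20),(-13,0,-20),(-13,0,4)]]
Rr=saddle(-67,-49)+saddle(49,67)+[[(-28,-75,-40),(28,-75,-40),(28,75,-40),(-28,75,-40),(-28,-75,-40)]]
def mont(tiles,frV,frR,out,ov=True):
    o=[]
    for f,x,y,w,h,sc in tiles:
        im=cv2.imread(f'pics/{f}.png')[y:y+h,x:x+w];im=cv2.resize(im,None,fx=sc,fy=sc,interpolation=cv2.INTER_CUBIC)
        draw(im,f,V,frV,x,y,sc,(0,0,255));draw(im,f,Rr,frR,x,y,sc,(0,160,0));o.append(im)
    h=len(o)//2;cv2.imwrite(out,np.vstack([np.hstack(o[:h]),np.hstack(o[h:])]))
E
python3 - <<'E'
from ov import *
mont([('f',330,45,100,110,3),('e',268,140,66,110,3),('b',255,180,66,110,3) ,('a',205,160,100,100,3),('e',150,75,66,100,3),('c',170,0,66,100,3)],
 frame([.609,.0895,.0553],0,np.radians(50)),frame([.431,.229,.048],-.029,0),'pics/ov1.png')
print(cv2.imread('pics/ov1.png').shape)
E
```

```text
(630, 696, 3)
```

View pics/ov1.png

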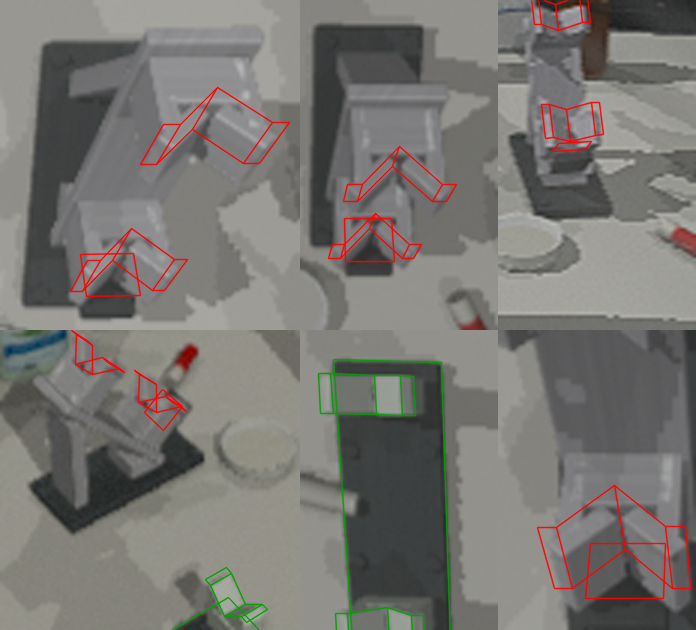

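```bash
cat > fit.py <<'E'
from ov import *
from scipy.optimize import differential_evolution
from scipy.ndimage import map_coordinates
G={}
def grad(f):
    if f not in G:
        im=cv2.imread(f'pics/{f}.png').astype(np.float32);im=cv2.GaussianBlur(im,(0,0),1.2)
        g=[sum(cv2.Sobel(im[:,:,k],cv2.CV_32F,dx,1-dx)**2 for k in range(3)) for dx in (1,0)]
        m=np.sqrt(g[0]+g[1]);G[f]=np.minimum(m,150)/150
    return G[f]
def samp(segs):
    o=[]
    for s in segs:
        s=np.array(s,float)
        for p,q in zip(s[:-1],s[1:]):
            n=max(int(np.linalg.norm(q-p)),2);o.append(p+(q-p)*np.linspace(0,1,n)[:,None])
    return np.vstack(o)*1e-3
def fit(segs,views,p0,rng,slope):
    S=samp(segs)
    def each(p):
        R,P=frame(p[:3],p[3],slope);W=S@R.T+P;r=[]
        for f in views:
            q=proj(f,W);ok=(q[:,0]>0)&(q[:,0]<511)&(q[:,1]>0)&(q[:,1]<383)
            r.append(map_coordinates(grad(f),[q[:,1],q[:,0]],order=1,mode='constant').sum()/len(S))
        return r
    b=[(a-r,a+r) for a,r in zip(p0,rng)]
    o=differential_evolution(lambda p:-sum(each(p)),b,seed=1,popsize=20,maxiter=120,tol=1e-6)
    return o.x.round(4),np.round(each(o.x),2)
E
cat > run.py <<'E'
from fit import *
v,s=fit(V[:-1],'abcef',[.609,.0895,.05,0],[.012,.025,.03,.05],np.radians(50));print('V',v,s)
for w in ['abef','ab','cef']:print(w,*fit(V[:-1],w,[.609,.0895,.05,0],[.012,.025,.03,.05],np.radians(50)))
r,s=fit(Rr,'abef',[.431,.229,.045,-.02],[.012,.012,.02,.05],0);print('R',r,s)
for w in ['ab','ef']:print(w,*fit(Rr,w,[.431,.229,.045,-.02],[.012,.012,.02,.05],0))
mont([('f',338,50,90,100,4),('e',268,140,60,100,4),('b',258,185,50,100,4) ,('a',210,160,80,50,4),('a',222,245,80,50,4),('b',185,197,40,50,4)],frame(v[:3],v[3],np.radians(50)),frame(r[:3],r[3],0),'pics/ov2.png')
print(cv2.imread('pics/ov2.png').shape)
E
python3 run.py
```

```text
V [0.609  0.0811 0.0512 0.0023] [0.45 0.78 0.38 0.58 0.55]
abef [ 0.6079  0.0807  0.0521 -0.004 ] [0.46 0.78 0.58 0.55]
ab [ 0.5993  0.0866  0.0288 -0.05  ] [0.53 0.73]
cef [ 0.6097  0.0717  0.0275 -0.05  ] [0.42 0.56 0.49]
R [ 0.4303  0.2288  0.0437 -0.0251] [0.83 0.85 0.85 0.61]
ab [ 0.4304  0.2297  0.0433 -0.0304] [0.83 0.85]
ef [ 0.4301  0.2286  0.0434 -0.0181] [0.85 0.61]
(600, 800, 3)
```

View pics/ov2.png

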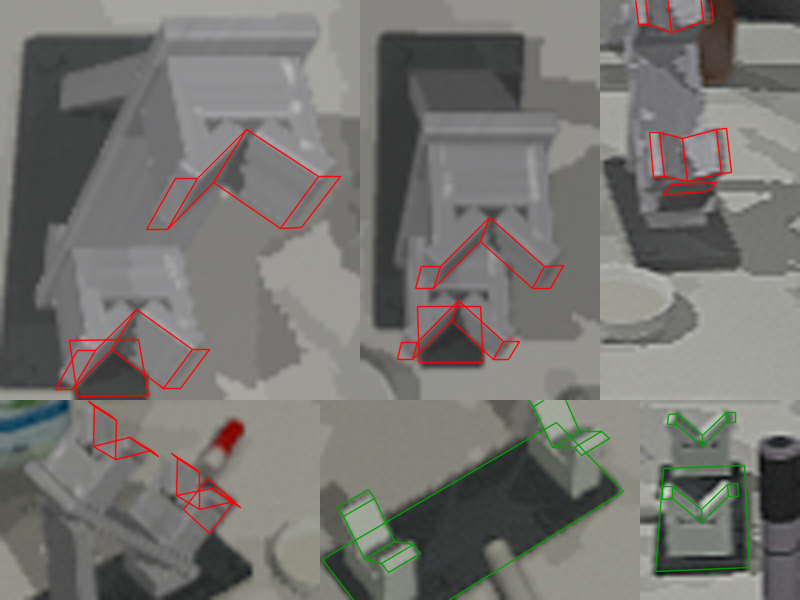

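Rest saddles: the overlay fits well, so rest centre ≈ (0.430, 0.229), yaw −0.025. The V-block upper saddle is still ambiguous. I'll tilt the tool 50° (which also tests grasp 2) and look straight into the trough.

Call:
step_arm(
  series=[
    {"tx": 1.8, "ty": -0.9, "tz": 3.3, "rx": 0, "ry": 0, "rz": 0},
    {"tx": 1.8, "ty": -0.9, "tz": 3.3, "rx": 0, "ry": 0, "rz": 0},
    {"tx": 1.8, "ty": -0.9, "tz": 3.3, "rx": 0, "ry": 0, "rz": 0},
    {"tx": 1.8, "ty": -0.9, "tz": 3.3, "rx": 0, "ry": 0, "rz": 0},
    {"tx": 1.8, "ty": -0.9, "tz": 3.3, "rx": 0, "ry": 0, "rz": 0},
    {"tx": 0, "ty": 0, "tz": 0, "rx": 0, "ry": 0, "rz": 0.145},
    {"tx": 0, "ty": 0, "tz": 0, "rx": 0, "ry": 0, "rz": 0.145},
    {"tx": 0, "ty": 0, "tz": 0, "rx": 0, "ry": 0, "rz": 0.145},
    {"tx": 0, "ty": 0, "tz": 0, "rx": 0, "ry": 0, "rz": 0.145},
    {"tx": 0, "ty": 0, "tz": 0, "rx": 0, "ry": 0, "rz": 0.145},
    {"tx": 0, "ty": 0, "tz": 0, "rx": 0, "ry": 0, "rz": 0.145},
    {"tx": 0, "ty": 0, "tz": 0, "rx": 0, "ry": 0, "rz": 0},
  ],
)

```text
t: 2.9
position: [0.6276, 0.0322, 0.2112]
ee_rot: [0.31, 0.638, 0.304, 0.636]
contact_force: [0.6, -0.7, -1.3]
gripper_width: 0.0854
```

```bash
python3 - <<'E'
from h import *
d=cap('wrist','g');s=arm.get_state();print(s['position'],Rot.from_quat(s['ee_rot']).as_matrix().round(3),s['q'].round(2))
P=proj('g',[.61,.12,.1]);print(P)
x,y=(P[0]-[133,100]).astype(int);x=np.clip(x,0,512-266);y=np.clip(y,0,384-200);print(x,y)
cv2.imwrite('pics/g2.png',cv2.resize(d[y:y+200,x:x+266],None,fx=3,fy=3,interpolation=cv2.INTER_CUBIC))
E
```

```text
[0.62841986 0.03475567 0.21361558] [[ 0.001  0.003  1.   ]
 [ 0.781  0.625 -0.003]
 [-0.625  0.781 -0.002]] [ 0.48  0.73 -0.24  1.53 -0.73  1.28  0.63]
[[235.93832609 201.14566322]]
102 101
```

View pics/g2.png

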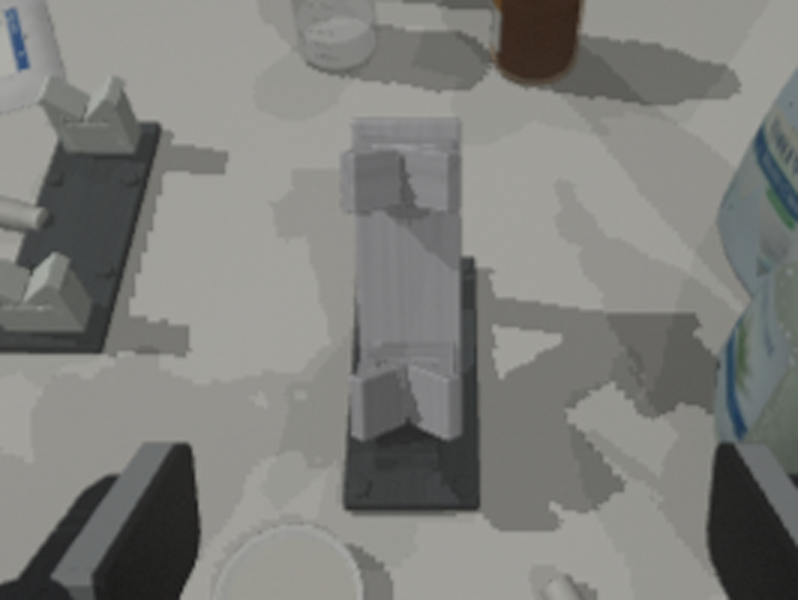

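```bash
cat > run2.py <<'E'
from fit import *
from scipy.optimize import least_squares
pts=[(-22.5,118,4,343,150),(22.5,118,4,460,150),(-22.5,96,4,345,212),(22.5,96,4,461,212),(-22.5,31,4,350,374),(22.5,31,4,462,374),(-22.5,5,4,353,440),(22.5,5,4,460,440),(0,5,-12.7,407,418)]
A=np.array(pts,float);uv=A[:,3:]/3+[102,101]
def res(p,s=np.radians(50)):
    R,P=frame(p[:3],p[3],s);return (proj('g',A[:,:3]*1e-3@R.T+P)-uv).ravel()
o=least_squares(res,[.609,.09,.05,0]);print(o.x.round(4),o.fun.reshape(-1,2).round(1))
sd=np.sqrt(np.diag(np.linalg.inv(o.jac.T@o.jac)));print((sd*.7).round(4))
for w in ['abefg','bg','efg']:print(w,*fit(V[:-1],w,o.x,[.006,.008,.01,.03],np.radians(50)))
E
python3 run2.py
```

```text
[ 0.6102  0.0852  0.0473 -0.0132] [[-1.2  0.7]
 [ 1.3  0.7]
 [-1.1 -0.1]
 [ 0.9 -0. ]
 [-0.8  0.5]
 [ 0.4  0.6]
 [-1.1 -1.3]
 [ 1.  -1.2]
 [ 0.6 -0. ]]
[0.0004 0.001  0.0016 0.0078]
abefg [ 0.6092  0.081   0.0509 -0.0048] [0.45 0.77 0.57 0.55 0.59]
bg [ 0.6097  0.0827  0.0494 -0.0096] [0.77 0.63]
efg [ 0.6094  0.0812  0.0504 -0.0068] [0.56 0.55 0.61]
```

Trough frame origin ≈ (0.610, 0.083, 0.0485), yaw ≈ 0. Next I'll untilt and go over the rod.

Call:
step_arm(
  series=[
    {"tx": 0, "ty": 0, "tz": 0, "rx": 0, "ry": 0, "rz": -0.145},
    {"tx": 0, "ty": 0, "tz": 0, "rx": 0, "ry": 0, "rz": -0.145},
    {"tx": 0, "ty": 0, "tz": 0, "rx": 0, "ry": 0, "rz": -0.145},
    {"tx": 0, "ty": 0, "tz": 0, "rx": 0, "ry": 0, "rz": -0.145},
    {"tx": 0, "ty": 0, "tz": 0, "rx": 0, "ry": 0, "rz": -0.145},
    {"tx": 0, "ty": 0, "tz": 0, "rx": 0, "ry": 0, "rz": -0.145},
    {"tx": -0.2, "ty": -2, "tz": -3.2, "rx": 0, "ry": 0, "rz": 0},
    {"tx": -0.2, "ty": -2, "tz": -3.2, "rx": 0, "ry": 0, "rz": 0},
    {"tx": -0.2, "ty": -2, "tz": -3.2, "rx": 0, "ry": 0, "rz": 0},
    {"tx": -0.2, "ty": -2, "tz": -3.2, "rx": 0, "ry": 0, "rz": 0},
    {"tx": -0.2, "ty": -2, "tz": -3.2, "rx": 0, "ry": 0, "rz": 0},
    {"tx": 0, "ty": 0, "tz": 0, "rx": 0, "ry": 0, "rz": 0},
  ],
)

```text
t: 4.15
position: [0.4834, -0.0308, 0.2423]
ee_rot: [-0.021, 0.683, 0.018, 0.73]
contact_force: [-0.9, -0.7, 0.1]
gripper_width: 0.0853
```

```bash
cat >> h.py <<'E'
def delta(P,xd=(0,0,-1),zd=(1,0,0)):
    s=arm.get_state();R=Rot.from_quat(s['ee_rot']);xd=np.array(xd,float);xd/=np.linalg.norm(xd);zd=np.array(zd,float);zd-=xd*(zd@xd);zd/=np.linalg.norm(zd)
    D=Rot.from_matrix(np.c_[xd,np.cross(zd,xd),zd])
    print('pos',s['position'].round(4),'t cm',(R.inv().apply(np.array(P)-s['position'])*100).round(2),'rotvec',(R.inv()*D).as_rotvec().round(3),'q',s['q'].round(2),'F',s['contact_force'].round(1),'w',round(float(s['gripper_width']),4),'t',round(float(s['t']),2))
E
python3 -c "
from h import *
delta([.4653,-.0658,.2])"
```

```text
pos [ 0.4834 -0.0308  0.2423] t cm [ 4.11 -3.38 -2.27] rotvec [0.054 0.066 0.004] q [-0.09  0.16  0.06  1.97 -0.01  0.94  0.03] F [-0.9 -0.7  0.1] w 0.0853 t 4.15
```

Call:
step_arm(
  series=[
    {"tx": 0.7, "ty": -1.7, "tz": -1.1, "rx": 0.027, "ry": 0.033, "rz": 0},
    {"tx": 0.7, "ty": -1.7, "tz": -1.0, "rx": 0.027, "ry": 0.033, "rz": 0},
    {"tx": 0, "ty": 0, "tz": 0, "rx": 0, "ry": 0, "rz": 0},
  ],
)

```text
t: 4.45
position: [0.4675, -0.0631, 0.2308]
ee_rot: [-0.004, 0.704, -0.0, 0.71]
contact_force: [-0.1, 0.2, 0.6]
gripper_width: 0.0853
```

```bash
python3 -c "
from h import *
d=cap('wrist','i')
delta([.4653,-.0658,.2])"
```

```text
pos [ 0.4681 -0.0619  0.2311] t cm [ 3.11 -0.38 -0.31] rotvec [0.007 0.01  0.005] q [-0.04  0.18  0.09  1.97 -0.01  0.98  0.06] F [ 0.9 -0.8  0.1] w 0.0853 t 4.5
```

Call:
step_arm(
  series=[
    {"tx": 1.5, "ty": -0.4, "tz": -0.3, "rx": 0.007, "ry": 0.01, "rz": 0.005},
    {"tx": 1.5, "ty": 0, "tz": 0, "rx": 0, "ry": 0, "rz": 0},
    {"tx": 0, "ty": 0, "tz": 0, "rx": 0, "ry": 0, "rz": 0},
  ],
)

```text
t: 4.8
position: [0.4666, -0.0649, 0.1985]
ee_rot: [-0.0, 0.707, 0.001, 0.707]
contact_force: [-0.1, -0.0, -0.7]
gripper_width: 0.0855
```

```bash
python3 -c "
from h import *
delta([.4653,-.0658,.125])"
```

```text
pos [ 0.4666 -0.0649  0.1985] t cm [ 7.35 -0.1  -0.13] rotvec [ 0.002 -0.001 -0.001] q [-0.03  0.23  0.09  2.   -0.03  0.91  0.07] F [-0.1 -0.  -0.7] w 0.0855 t 4.8
```

Call:
step_arm(
  series=[
    {"tx": 1.8, "ty": -0.1, "tz": -0.13, "rx": 0, "ry": 0, "rz": 0},
    {"tx": 1.9, "ty": 0, "tz": 0, "rx": 0, "ry": 0, "rz": 0},
    {"tx": 1.9, "ty": 0, "tz": 0, "rx": 0, "ry": 0, "rz": 0},
    {"tx": 1.7, "ty": 0, "tz": 0, "rx": 0, "ry": 0, "rz": 0},
    {"tx": 0, "ty": 0, "tz": 0, "rx": 0, "ry": 0, "rz": 0},
  ],
)

```text
t: 5.3
position: [0.4667, -0.0649, 0.122]
ee_rot: [-0.0, 0.708, 0.002, 0.707]
contact_force: [-0.0, 0.5, -0.4]
gripper_width: 0.0854
```

```bash
python3 -c "
from h import *
delta([.4653,-.0658,.125])
d=cap('wrist','j');print(proj('j',[[.4653,-.0658,.179],[.4653,-.0658,.144]]))
cv2.imwrite('pics/j2.png',np.hstack([cv2.resize(d[200:384,60:460],(700,322)),]))"
```

```text
pos [ 0.4667 -0.0649  0.122 ] t cm [-0.3  -0.09 -0.14] rotvec [ 0.003 -0.001 -0.002] q [-0.02  0.35  0.08  2.07 -0.04  0.73  0.09] F [-0.   0.5 -0.4] w 0.0854 t 5.3
[[247.37200336 276.8243239 ]
 [248.50210035 241.90692289]]
```

View pics/j2.png

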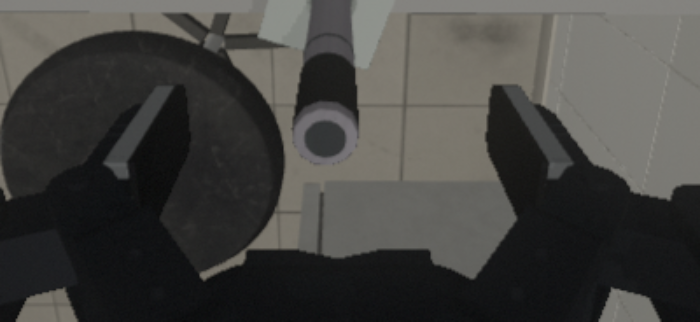

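The rod top sits at (246,279) against a predicted (247,277), so the estimate is good. I'll make a small centring shift and close.

Call:
step_arm(
  series=[
    {"tx": -0.2, "ty": -0.2, "tz": -0.25, "rx": 0, "ry": 0, "rz": 0},
    {"tx": 0, "ty": 0, "tz": 0, "rx": 0, "ry": 0, "rz": 0},
  ],
)

```text
t: 5.55
position: [0.466, -0.0671, 0.1266]
ee_rot: [-0.001, 0.706, 0.002, 0.708]
contact_force: [-0.8, 0.5, 0.4]
gripper_width: 0.085
```

Call:
step_arm(
  series=[
    {"tx": 0, "ty": 0, "tz": 0, "rx": 0, "ry": 0, "rz": 0},
    {"tx": 0, "ty": 0, "tz": 0, "rx": 0, "ry": 0, "rz": 0},
    {"tx": 0, "ty": 0, "tz": 0, "rx": 0, "ry": 0, "rz": 0},
    {"tx": 0, "ty": 0, "tz": 0, "rx": 0, "ry": 0, "rz": 0},
    {"tx": 0, "ty": 0, "tz": 0, "rx": 0, "ry": 0, "rz": 0},
    {"tx": 0, "ty": 0, "tz": 0, "rx": 0, "ry": 0, "rz": 0},
  ],
  gripper=0.0,
)

```text
t: 6.15
position: [0.4673, -0.0673, 0.1291]
ee_rot: [-0.0, 0.705, 0.002, 0.709]
contact_force: [-1.1, 0.7, 1.8]
gripper_width: 0.0157
```

Call:
step_arm(
  series=[
    {"tx": -0.5, "ty": 0, "tz": 0, "rx": 0, "ry": 0, "rz": 0},
    {"tx": -1, "ty": 0, "tz": 0, "rx": 0, "ry": 0, "rz": 0},
    {"tx": -1.5, "ty": 0, "tz": 0, "rx": 0, "ry": 0, "rz": 0},
    {"tx": -1.5, "ty": 0, "tz": 0, "rx": 0, "ry": 0, "rz": 0},
    {"tx": -1.5, "ty": 0, "tz": 0, "rx": 0, "ry": 0, "rz": 0},
    {"tx": -1.5, "ty": 0, "tz": 0, "rx": 0, "ry": 0, "rz": 0},
    {"tx": 0, "ty": 0, "tz": 0, "rx": 0, "ry": 0, "rz": 0},
  ],
)

```text
t: 6.85
position: [0.4671, -0.0674, 0.2095]
ee_rot: [-0.0, 0.705, 0.002, 0.71]
contact_force: [0.3, -0.0, -1.0]
gripper_width: 0.0158
```

```bash
python3 -c "
from h import *
delta([.4673,-.0673,.26])
c=np.cos(np.radians(50));s=np.sin(np.radians(50))
P0=np.array([.6097,.083,.0485]);u=np.array([0,c,s]);n=np.array([0,-s,c])
for o,a in [(.05,.03),(.015,.012)]: delta(P0+u*(.119+a)+n*o,-u)"
```

```text
pos [ 0.4671 -0.0674  0.2095] t cm [-5.05  0.02  0.06] rotvec [ 0.003  0.007 -0.001] q [-0.03  0.21  0.09  1.99 -0.03  0.93  0.08] F [ 0.3 -0.  -1. ] w 0.0158 t 6.85
pos [ 0.4671 -0.0674  0.2095] t cm [ 1.6  20.75 14.31] rotvec [ 0.     0.008 -0.7  ] q [-0.03  0.21  0.09  1.99 -0.03  0.93  0.08] F [ 0.3 -0.  -1. ] w 0.0158 t 6.85
pos [ 0.4671 -0.0674  0.2095] t cm [ 5.23 22.27 14.29] rotvec [ 0.     0.008 -0.7  ] q [-0.03  0.21  0.09  1.99 -0.03  0.93  0.08] F [ 0.3 -0.  -1. ] w 0.0158 t 6.85
```

Call:
step_arm(
  series=[
    {"tx": -3, "ty": 0, "tz": 0, "rx": 0, "ry": 0, "rz": 0},
    {"tx": -3, "ty": 0, "tz": 0, "rx": 0, "ry": 0, "rz": 0},
    {"tx": -3, "ty": 0, "tz": 0, "rx": 0, "ry": 0, "rz": 0},
    {"tx": 0, "ty": 3, "tz": 2.1, "rx": 0, "ry": 0.003, "rz": 0},
    {"tx": 0, "ty": 3, "tz": 2.1, "rx": 0, "ry": 0, "rz": 0},
    {"tx": 0, "ty": 3, "tz": 2.1, "rx": 0, "ry": 0, "rz": 0},
    {"tx": 0, "ty": 3, "tz": 2.1, "rx": 0, "ry": 0, "rz": 0},
    {"tx": 0, "ty": 3, "tz": 2.1, "rx": 0, "ry": 0, "rz": 0},
    {"tx": 0, "ty": 3, "tz": 2.1, "rx": 0, "ry": 0, "rz": 0},
    {"tx": 0, "ty": 2, "tz": 1.4, "rx": 0, "ry": 0, "rz": 0},
    {"tx": 0, "ty": 0, "tz": 0, "rx": 0, "ry": 0, "rz": -0.14},
    {"tx": 0, "ty": 0, "tz": 0, "rx": 0, "ry": 0, "rz": -0.14},
    {"tx": 0, "ty": 0, "tz": 0, "rx": 0, "ry": 0, "rz": -0.14},
    {"tx": 0, "ty": 0, "tz": 0, "rx": 0, "ry": 0, "rz": -0.14},
    {"tx": 0, "ty": 0, "tz": 0, "rx": 0, "ry": 0, "rz": -0.14},
    {"tx": 0, "ty": 0, "tz": 0, "rx": 0, "ry": 0, "rz": 0},
  ],
)

```text
t: 8.45
position: [0.6093, 0.1385, 0.2944]
ee_rot: [-0.249, 0.662, -0.252, 0.66]
contact_force: [-1.0, 1.4, -2.8]
gripper_width: 0.0156
```

```bash
cat > vt.py <<'E'
from h import *
import sys
c=np.cos(np.radians(50));s=np.sin(np.radians(50))
P0=np.array([.6097,.083,.0485]);u=np.array([0,c,s]);n=np.array([0,-s,c])
P=P0+u*float(sys.argv[1])+n*float(sys.argv[2])
delta(P,{'A':-u,'B':-n}[sys.argv[3]])
q=arm.get_state();d=q['position']-P0;print('along u,n,x',(d@u).round(4),(d@n).round(4),d[0].round(4),'F u,n',(q['contact_force']@u).round(1),(q['contact_force']@n).round(1))
E
python3 vt.py .179 .06 A
```

```text
pos [0.6093 0.1385 0.2944] t cm [4.36 5.68 0.04] rotvec [-0.003 -0.003  0.027] q [-0.7   0.66  0.12  1.32  0.51  1.6  -0.69] F [-1.   1.4 -2.8] w 0.0156 t 8.45
along u,n,x 0.2241 0.1156 -0.0004 F u,n -1.3 -2.9
```

Call:
step_arm(
  series=[
    {"tx": 1.3, "ty": 1.5, "tz": 0, "rx": 0, "ry": 0, "rz": 0.027},
    {"tx": 1.3, "ty": 1.5, "tz": 0, "rx": 0, "ry": 0, "rz": 0},
    {"tx": 1.3, "ty": 1.5, "tz": 0, "rx": 0, "ry": 0, "rz": 0},
    {"tx": 1.3, "ty": 1.5, "tz": 0, "rx": 0, "ry": 0, "rz": 0},
    {"tx": 1.3, "ty": 1.5, "tz": 0, "rx": 0, "ry": 0, "rz": 0},
    {"tx": 1.0, "ty": 1.0, "tz": 0, "rx": 0, "ry": 0, "rz": 0},
    {"tx": 0, "ty": 0, "tz": 0, "rx": 0, "ry": 0, "rz": 0},
  ],
)

```text
t: 9.15
position: [0.6099, 0.154, 0.1736]
ee_rot: [-0.237, 0.666, -0.242, 0.664]
contact_force: [0.6, 0.1, -0.9]
gripper_width: 0.0158
```

```bash
python3 vt.py .129 .012 A; python3 -c "
from h import *
d=cap('side','k');e=cap('scene','l')
T=lambda im,x,y,w,h:cv2.resize(im[y:y+h,x:x+w],(400,600),interpolation=cv2.INTER_CUBIC)
cv2.imwrite('pics/kl.png',np.hstack([T(d,230,130,100,150),T(e,190,110,100,150)]))"
```

```text
pos [0.6099 0.154  0.1736] t cm [ 1.26  1.4  -0.02] rotvec [-0.006 -0.006 -0.006] q [-0.69  0.78  0.1   1.39  0.48  1.42 -0.79] F [ 0.6  0.1 -0.9] w 0.0158 t 9.15
along u,n,x 0.1415 0.0261 0.0002 F u,n -0.6 -0.7
```

View pics/kl.png

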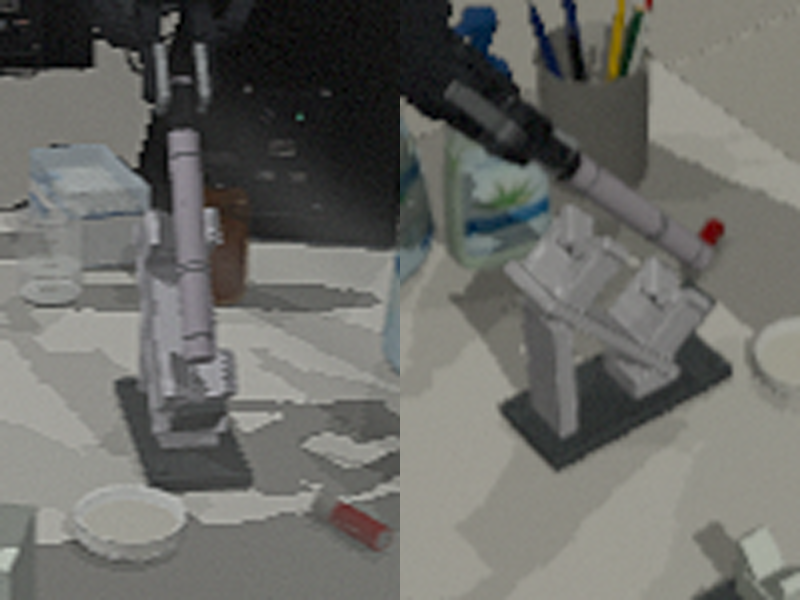

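Rod parallel to the trough, above it (scene rod end near (710,255), side rod aligned with the notches). I'll lower square to the trough until contact.

Call:
step_arm(
  series=[
    {"tx": 0.3, "ty": 0.8, "tz": 0, "rx": -0.006, "ry": -0.006, "rz": -0.006},
    {"tx": 0.3, "ty": 0.6, "tz": 0, "rx": 0, "ry": 0, "rz": 0},
    {"tx": 0.2, "ty": 0.3, "tz": 0, "rx": 0, "ry": 0, "rz": 0},
    {"tx": 0, "ty": 0.3, "tz": 0, "rx": 0, "ry": 0, "rz": 0},
    {"tx": 0, "ty": 0, "tz": 0, "rx": 0, "ry": 0, "rz": 0},
  ],
)

```text
t: 9.75
position: [0.6126, 0.1658, 0.1583]
ee_rot: [-0.241, 0.662, -0.242, 0.667]
contact_force: [-1.4, -0.5, -0.6]
gripper_width: 0.0156
```

```bash
python3 vt.py .12 .0 A
```

```text
pos [0.6126 0.1658 0.1583] t cm [ 1.73  0.71 -0.3 ] rotvec [-0.004  0.006 -0.002] q [-0.7   0.81  0.1   1.38  0.49  1.41 -0.81] F [-1.4 -0.5 -0.6] w 0.0156 t 9.75
along u,n,x 0.1373 0.0072 0.0029 F u,n -0.7 -0.0
```

Call:
step_arm(
  series=[
    {"tx": 0, "ty": 0.2, "tz": -0.3, "rx": 0, "ry": 0.006, "rz": 0},
    {"tx": 0, "ty": 0.2, "tz": 0, "rx": 0, "ry": 0, "rz": 0},
    {"tx": 0, "ty": 0, "tz": 0, "rx": 0, "ry": 0, "rz": 0},
  ],
)

```text
t: 10.05
position: [0.6101, 0.1683, 0.1565]
ee_rot: [-0.24, 0.664, -0.243, 0.665]
contact_force: [-0.0, -0.6, -0.8]
gripper_width: 0.0152
```

```bash
python3 vt.py .12 .0 A
```

```text
pos [0.6101 0.1683 0.1565] t cm [ 1.76  0.4  -0.05] rotvec [-0.006  0.    -0.001] q [-0.71  0.81  0.1   1.38  0.48  1.42 -0.82] F [-0.  -0.6 -0.8] w 0.0152 t 10.05
along u,n,x 0.1376 0.0041 0.0004 F u,n -1.0 -0.1
```

Call:
step_arm(
  series=[
    {"tx": 0.4, "ty": 0.15, "tz": 0, "rx": 0, "ry": 0, "rz": 0},
    {"tx": 0.4, "ty": 0.15, "tz": 0, "rx": 0, "ry": 0, "rz": 0},
    {"tx": 0, "ty": 0, "tz": 0, "rx": 0, "ry": 0, "rz": 0},
  ],
)

```text
t: 10.35
position: [0.6101, 0.1636, 0.15]
ee_rot: [-0.24, 0.664, -0.245, 0.665]
contact_force: [0.0, -2.5, 0.3]
gripper_width: 0.0157
```

```bash
python3 vt.py .12 .0 A
```

```text
pos [0.6101 0.1636 0.15  ] t cm [ 0.95  0.35 -0.04] rotvec [-0.007 -0.001  0.003] q [-0.7   0.82  0.1   1.39  0.49  1.41 -0.82] F [ 0.  -2.5  0.3] w 0.0157 t 10.35
along u,n,x 0.1295 0.0035 0.0004 F u,n -1.3 2.1
```

Call:
step_arm(
  series=[
    {"tx": 0.2, "ty": 0.2, "tz": 0, "rx": 0, "ry": 0, "rz": 0},
    {"tx": 0.3, "ty": 0.2, "tz": 0, "rx": 0, "ry": 0, "rz": 0},
    {"tx": 0, "ty": 0, "tz": 0, "rx": 0, "ry": 0, "rz": 0},
  ],
)

```text
t: 10.65
position: [0.6101, 0.1607, 0.1459]
ee_rot: [-0.241, 0.663, -0.248, 0.664]
contact_force: [-0.4, -4.0, 0.2]
gripper_width: 0.0154
```

```bash
python3 vt.py .12 .0 A
```

```text
pos [0.6101 0.1607 0.1459] t cm [ 0.46  0.31 -0.04] rotvec [-0.01  -0.002  0.008] q [-0.7   0.83  0.1   1.39  0.49  1.4  -0.83] F [-0.4 -4.   0.2] w 0.0154 t 10.65
along u,n,x 0.1246 0.0031 0.0004 F u,n -2.4 3.2
```

Call:
step_arm(
  series=[
    {"tx": 0.25, "ty": 0, "tz": 0, "rx": 0, "ry": 0, "rz": 0},
    {"tx": 0.25, "ty": 0, "tz": 0, "rx": 0, "ry": 0, "rz": 0},
  ],
)

```text
t: 10.85
position: [0.6102, 0.1584, 0.1436]
ee_rot: [-0.24, 0.663, -0.248, 0.664]
contact_force: [-4.4, 6.6, 16.5]
gripper_width: 0.0156
```

```bash
python3 vt.py .12 .0 A
```

```text
pos [0.6102 0.1584 0.1436] t cm [ 0.13  0.34 -0.05] rotvec [-0.011 -0.002  0.007] q [-0.7   0.83  0.1   1.39  0.49  1.39 -0.83] F [-4.4  6.6 16.5] w 0.0156 t 10.85
along u,n,x 0.1213 0.0034 0.0005 F u,n 16.9 5.6
```

Foot-stop contact: 17 N along the slope at the expected spot. Now release.

Call:
step_arm(
  series=[
    {"tx": 0, "ty": 0, "tz": 0, "rx": 0, "ry": 0, "rz": 0},
    {"tx": 0, "ty": 0, "tz": 0, "rx": 0, "ry": 0, "rz": 0},
    {"tx": 0, "ty": 0, "tz": 0, "rx": 0, "ry": 0, "rz": 0},
    {"tx": 0, "ty": 0, "tz": 0, "rx": 0, "ry": 0, "rz": 0},
    {"tx": 0, "ty": 0, "tz": 0, "rx": 0, "ry": 0, "rz": 0},
    {"tx": 0, "ty": 0, "tz": 0, "rx": 0, "ry": 0, "rz": 0},
  ],
  gripper=1.0,
)

```text
t: 11.45
position: [0.6105, 0.1612, 0.1412]
ee_rot: [-0.239, 0.663, -0.245, 0.666]
contact_force: [-0.0, -0.4, 0.4]
gripper_width: 0.0851
```

```bash
python3 vt.py .2 .0 A
```

```text
pos [0.6105 0.1612 0.1412] t cm [-7.87 -0.05 -0.07] rotvec [-0.009  0.     0.001] q [-0.7   0.83  0.1   1.39  0.49  1.39 -0.83] F [-0.  -0.4  0.4] w 0.0851 t 11.45
along u,n,x 0.1213 -0.0003 0.0008 F u,n 0.0 0.6
```

Call:
step_arm(
  series=[
    {"tx": -1.5, "ty": 0, "tz": 0, "rx": 0, "ry": 0, "rz": 0},
    {"tx": -3, "ty": 0, "tz": 0, "rx": 0, "ry": 0, "rz": 0},
    {"tx": -3, "ty": 0, "tz": 0, "rx": 0, "ry": 0, "rz": 0},
    {"tx": -3, "ty": 0, "tz": 0, "rx": 0, "ry": 0, "rz": 0},
    {"tx": -3, "ty": 0, "tz": 0, "rx": 0, "ry": 0, "rz": 0},
    {"tx": -1.5, "ty": -3, "tz": 0, "rx": 0, "ry": 0, "rz": 0.14},
    {"tx": -1.5, "ty": -3, "tz": 0, "rx": 0, "ry": 0, "rz": 0.14},
    {"tx": 0, "ty": -3, "tz": 0, "rx": 0, "ry": 0, "rz": 0.14},
    {"tx": 0, "ty": -3, "tz": 0, "rx": 0, "ry": 0, "rz": 0.14},
    {"tx": 0, "ty": -3, "tz": 0, "rx": 0, "ry": 0, "rz": 0.14},
    {"tx": 0, "ty": 0, "tz": 0, "rx": 0, "ry": 0, "rz": 0},
  ],
)

```text
t: 12.55
position: [0.6116, 0.1389, 0.3359]
ee_rot: [0.007, 0.704, 0.008, 0.71]
contact_force: [0.0, -1.1, 0.2]
gripper_width: 0.085
```

```bash
cat > rodchk.py <<'E'
from h import *
import sys
def rodchk(A,B,off=0):
    # A,B end points (sleeve end B); compares difference image with the predicted rod outline
    tiles=[]
    for nm,bg in (('side','b'),('scene','a')):
        f=nm+sys.argv[1];im=cap(nm,f);d=cv2.absdiff(im,cv2.imread(f'pics/{bg}.png')).max(2)
        L=np.linspace(0,1,35)[:,None];W=A+(B-A)*L;p=proj(f,W);m=np.zeros(d.shape,np.uint8)
        t=p[-1]-p[0];t/=np.linalg.norm(t);nn=np.array([-t[1],t[0]])
        prof=[[d[int(round(q[1])),int(round(q[0]))] if 0<=q[0]<512 and 0<=q[1]<384 else 0 for q in p+nn*k] for k in range(-8,9)]
        print(nm,'ends',p[[0,-1]].round(0).tolist(),'cross',[int(np.mean(r)) for r in prof])
        g=im.mean(2);al=p[0]+t*np.arange(-8,np.linalg.norm(p[-1]-p[0])+9)[:,None]
        print(' along diff',[int(d[int(q[1]),int(q[0])]) for q in al[::2]]);print(' along gray',[int(g[int(q[1]),int(q[0])]) for q in al[::2]])
E
python3 vt.py .2 .0 A; python3 - V <<'E'
from rodchk import *
from vt import u,n,P0
E
cat > v1.py <<'E'
from rodchk import *
c=np.cos(np.radians(50));s=np.sin(np.radians(50));u=np.array([0,c,s])
P0=np.array([.6097,.083,.0485]);rodchk(P0,P0+.17*u)
E
python3 v1.py V
```

```text
pos [0.6116 0.1389 0.3359] t cm [13.57  6.98 -0.27] rotvec [-0.     0.008 -0.719] q [-0.26  0.39 -0.04  1.44 -0.    1.3  -0.29] F [ 0.  -1.1  0.2] w 0.085 t 12.55
along u,n,x 0.2561 0.1419 0.0019 F u,n -0.6 1.0
side ends [[281.0, 231.0], [273.0, 163.0]] cross [5, 6, 12, 11, 17, 29, 39, 34, 32, 31, 36, 32, 20, 18, 13, 5, 3]
 along diff [2, 5, 8, 6, 9, 14, 22, 24, 2, 10, 29, 3, 10, 9, 11, 17, 11, 34, 47, 21, 19, 36, 60, 46, 46, 35, 58, 8, 87, 100, 50, 112, 114, 32, 11, 13, 14, 11, 2, 146, 6, 1, 4, 5]
 along gray [116, 82, 56, 64, 63, 95, 122, 117, 130, 125, 127, 123, 130, 130, 128, 133, 112, 136, 133, 132, 130, 128, 134, 133, 131, 133, 136, 134, 135, 136, 85, 140, 144, 53, 34, 34, 38, 36, 30, 168, 26, 33, 33, 35]
scene ends [[263.0, 184.0], [221.0, 159.0]] cross [5, 6, 5, 7, 12, 23, 37, 42, 36, 35, 37, 39, 43, 36, 21, 5, 2]
 along diff [5, 2, 1, 3, 2, 5, 14, 41, 33, 49, 53, 30, 43, 34, 6, 5, 5, 4, 21, 28, 26, 36, 115, 107, 113, 92, 62, 17, 42, 52, 18, 4, 1]
 along gray [140, 98, 118, 117, 114, 122, 107, 80, 86, 73, 72, 95, 96, 103, 116, 118, 122, 125, 101, 84, 94, 89, 22, 17, 12, 6, 22, 105, 66, 41, 105, 122, 128]Traceback (most recent call last):
  File "<stdin>", line 2, in <module>
  File "vt.py", line 5, in <module>
    P=P0+u*float(sys.argv[1])+n*float(sys.argv[2])
           ~~~~~^^^^^^^^^^^^^
ValueError: could not convert string to float: 'V'
```

The rod lies in the trough: the difference is centred on the predicted axis, and the dark sleeve is at the upper end. Now the second grasp, square to the rod between the saddles.

Call:
step_arm(
  series=[
    {"tx": 0, "ty": -2.6, "tz": 0, "rx": 0, "ry": 0, "rz": 0},
    {"tx": 0, "ty": -2.6, "tz": 0, "rx": 0, "ry": 0, "rz": 0},
    {"tx": 0, "ty": -2.6, "tz": 0, "rx": 0, "ry": 0, "rz": 0},
    {"tx": 0, "ty": -2.6, "tz": 0, "rx": 0, "ry": 0, "rz": 0},
    {"tx": 0, "ty": -2.6, "tz": 0, "rx": 0, "ry": 0, "rz": 0},
    {"tx": 0, "ty": 0, "tz": 0, "rx": 0, "ry": 0, "rz": 0.145},
    {"tx": 0, "ty": 0, "tz": 0, "rx": 0, "ry": 0, "rz": 0.145},
    {"tx": 0, "ty": 0, "tz": 0, "rx": 0, "ry": 0, "rz": 0.145},
    {"tx": 0, "ty": 0, "tz": 0, "rx": 0, "ry": 0, "rz": 0.145},
    {"tx": 0, "ty": 0, "tz": 0, "rx": 0, "ry": 0, "rz": 0.145},
    {"tx": 0, "ty": 0, "tz": 0, "rx": 0, "ry": 0, "rz": 0.145},
    {"tx": 0, "ty": 0, "tz": 0, "rx": 0, "ry": 0, "rz": 0},
  ],
)

```text
t: 13.85
position: [0.6119, 0.0563, 0.3333]
ee_rot: [0.29, 0.644, 0.343, 0.619]
contact_force: [0.2, -0.7, -1.0]
gripper_width: 0.085
```

```bash
python3 vt.py .077 .08 B
```

```text
pos [0.6119 0.0563 0.3333] t cm [ 11.63 -13.07  -0.12] rotvec [ 0.053 -0.064 -0.057] q [ 0.4   0.61 -0.16  1.46 -0.77  1.5   0.56] F [ 0.2 -0.7 -1. ] w 0.085 t 13.85
along u,n,x 0.201 0.2035 0.0022 F u,n -1.2 -0.1
```

Call:
step_arm(
  series=[
    {"tx": 1, "ty": -2.5, "tz": 0, "rx": 0.027, "ry": -0.032, "rz": -0.029},
    {"tx": 1, "ty": -2.5, "tz": 0, "rx": 0.026, "ry": -0.032, "rz": -0.028},
    {"tx": 1, "ty": -2.5, "tz": 0, "rx": 0, "ry": 0, "rz": 0},
    {"tx": 1, "ty": -2.5, "tz": 0, "rx": 0, "ry": 0, "rz": 0},
    {"tx": 1, "ty": -2.5, "tz": 0, "rx": 0, "ry": 0, "rz": 0},
    {"tx": 0, "ty": 0, "tz": 0, "rx": 0, "ry": 0, "rz": 0},
  ],
)

```text
t: 14.45
position: [0.616, 0.0341, 0.2072]
ee_rot: [0.282, 0.645, 0.305, 0.641]
contact_force: [0.1, 0.1, -0.4]
gripper_width: 0.0853
```

```bash
python3 vt.py .077 .06 B
```

```text
pos [0.616  0.0341 0.2072] t cm [ 7.97 -1.17 -0.51] rotvec [ 0.028 -0.02   0.016] q [ 0.4   0.71 -0.14  1.56 -0.75  1.29  0.69] F [ 0.1  0.1 -0.4] w 0.0853 t 14.45
along u,n,x 0.0902 0.1394 0.0063 F u,n -0.3 -0.3
```

Call:
step_arm(
  series=[
    {"tx": 1.5, "ty": -0.6, "tz": -0.3, "rx": 0.028, "ry": -0.02, "rz": 0.016},
    {"tx": 1.5, "ty": -0.5, "tz": -0.3, "rx": 0, "ry": 0, "rz": 0},
    {"tx": 1.5, "ty": 0, "tz": 0, "rx": 0, "ry": 0, "rz": 0},
    {"tx": 1.5, "ty": 0, "tz": 0, "rx": 0, "ry": 0, "rz": 0},
    {"tx": 0, "ty": 0, "tz": 0, "rx": 0, "ry": 0, "rz": 0},
  ],
)

```text
t: 14.95
position: [0.6129, 0.0862, 0.1661]
ee_rot: [0.291, 0.64, 0.305, 0.642]
contact_force: [0.5, 0.1, 0.5]
gripper_width: 0.0855
```

```bash
python3 vt.py .077 -.017 B
```

```text
pos [0.6129 0.0862 0.1661] t cm [ 9.02 -1.48 -0.3 ] rotvec [ 0.02  -0.006  0.003] q [ 0.36  0.73 -0.17  1.64 -0.81  1.16  0.72] F [0.5 0.1 0.5] w 0.0855 t 14.95
along u,n,x 0.0922 0.0731 0.0032 F u,n 0.5 0.3
```

Call:
step_arm(
  series=[
    {"tx": 0.5, "ty": -0.8, "tz": -0.3, "rx": 0.02, "ry": -0.006, "rz": 0},
    {"tx": 0.8, "ty": -0.8, "tz": 0, "rx": 0, "ry": 0, "rz": 0},
    {"tx": 1.2, "ty": -0.3, "tz": 0, "rx": 0, "ry": 0, "rz": 0},
    {"tx": 0, "ty": 0, "tz": 0, "rx": 0, "ry": 0, "rz": 0},
  ],
)

```text
t: 15.35
position: [0.6108, 0.0931, 0.1336]
ee_rot: [0.298, 0.641, 0.297, 0.642]
contact_force: [-0.5, -0.2, -0.6]
gripper_width: 0.0853
```

```bash
python3 vt.py .077 -.017 B
```

```text
pos [0.6108 0.0931 0.1336] t cm [ 6.4   0.56 -0.12] rotvec [-0.     0.001  0.004] q [ 0.35  0.77 -0.18  1.67 -0.83  1.11  0.75] F [-0.5 -0.2 -0.6] w 0.0853 t 15.35
along u,n,x 0.0717 0.047 0.0011 F u,n -0.6 -0.3
```

Call:
step_arm(
  series=[
    {"tx": 1.3, "ty": 0.1, "tz": -0.1, "rx": 0, "ry": 0, "rz": 0},
    {"tx": 1.3, "ty": 0, "tz": 0, "rx": 0, "ry": 0, "rz": 0},
    {"tx": 1.3, "ty": 0, "tz": 0, "rx": 0, "ry": 0, "rz": 0},
    {"tx": 0, "ty": 0, "tz": 0, "rx": 0, "ry": 0, "rz": 0},
  ],
)

```text
t: 15.75
position: [0.6099, 0.126, 0.1069]
ee_rot: [0.298, 0.641, 0.297, 0.642]
contact_force: [-0.9, 0.7, -0.2]
gripper_width: 0.0856
```

```bash
python3 vt.py .076 -.017 B
```

```text
pos [0.6099 0.126  0.1069] t cm [ 2.15  0.37 -0.02] rotvec [-0.001  0.002  0.004] q [ 0.32  0.8  -0.2   1.69 -0.86  1.03  0.77] F [-0.9  0.7 -0.2] w 0.0856 t 15.75
along u,n,x 0.0724 0.0045 0.0002 F u,n 0.3 -0.7
```

Call:
step_arm(
  series=[
    {"tx": 1.1, "ty": 0.2, "tz": 0, "rx": 0, "ry": 0, "rz": 0},
    {"tx": 1.1, "ty": 0.1, "tz": 0, "rx": 0, "ry": 0, "rz": 0},
    {"tx": 0, "ty": 0, "tz": 0, "rx": 0, "ry": 0, "rz": 0},
  ],
)

```text
t: 16.05
position: [0.61, 0.1468, 0.0941]
ee_rot: [0.298, 0.641, 0.297, 0.642]
contact_force: [-0.6, 0.2, 0.1]
gripper_width: 0.0855
```

Call:
step_arm(
  series=[
    {"tx": 0, "ty": 0, "tz": 0, "rx": 0, "ry": 0, "rz": 0},
    {"tx": 0, "ty": 0, "tz": 0, "rx": 0, "ry": 0, "rz": 0},
    {"tx": 0, "ty": 0, "tz": 0, "rx": 0, "ry": 0, "rz": 0},
    {"tx": 0, "ty": 0, "tz": 0, "rx": 0, "ry": 0, "rz": 0},
    {"tx": 0, "ty": 0, "tz": 0, "rx": 0, "ry": 0, "rz": 0},
    {"tx": 0, "ty": 0, "tz": 0, "rx": 0, "ry": 0, "rz": 0},
  ],
  gripper=0.0,
)

```text
t: 16.65
position: [0.6111, 0.1453, 0.0945]
ee_rot: [0.298, 0.64, 0.296, 0.643]
contact_force: [0.8, 0.1, 0.1]
gripper_width: 0.0003
```

```bash
python3 vt.py .076 -.017 B
```

```text
pos [0.6111 0.1453 0.0945] t cm [-0.11  0.07 -0.14] rotvec [-0.     0.004  0.005] q [ 0.3   0.82 -0.22  1.71 -0.88  0.99  0.77] F [0.8 0.1 0.1] w 0.0003 t 16.65
along u,n,x 0.0753 -0.0181 0.0014 F u,n 0.1 -0.0
```

Closed on nothing. I'll look, using one montage from all three cameras.

```bash
python3 -c "
from h import *
a=cap('side','s1');b=cap('scene','s2');w=cap('wrist','s3');a0=cv2.imread('pics/sideV.png');b0=cv2.imread('pics/sceneV.png')
T=lambda im,x,y,w,h,W,H:cv2.resize(im[y:y+h,x:x+w],(W,H),interpolation=cv2.INTER_CUBIC)
top=np.hstack([T(a0,225,150,100,75,267,200),T(b0,190,130,100,75,267,200),T(b,190,130,100,75,266,200)])
bot=np.hstack([T(w,100,60,300,300,400,400),T(a,215,110,100,100,400,400)])
cv2.imwrite('pics/s.png',np.vstack([top,bot]))"
cat > v2.py <<'E'
from h import *
c=np.cos(np.radians(50));s=np.sin(np.radians(50));u=np.array([0,c,s]);n=np.array([0,-s,c]);P0=np.array([.6097,.083,.0485])
d=cv2.imread('pics/s3.png').mean(2)
for k in (0,.085,.17): print(k,proj('s3',P0+u*k).round(0))
def show(f,x0,x1,y0,y1,st):
    im=cv2.imread(f'pics/{f}.png').mean(2);im=cv2.blur(im,(st,st))
    for y in range(y0,y1,st): print(y,' '.join('%3d'%im[y,x] for x in range(x0,x1,st)))
import sys
show('s3',170,340,40,384,9)
print('scene before/after');
for f in ('sceneV','s2'): show(f,205,275,140,195,5);print()
E
python3 v2.py
```

```text
0 [[249. 339.]]
0.085 [[248. 222.]]
0.17 [[248.  63.]]
40  63  56  57 131 133 127 106 102 105 103 101 100  41  19  23  24  23  21  19
49  59  63  90 113 108 104 115  94  95  95  95  96  91  72  60  44  33  26  28
58  70  75 100 111 109  99 111 103 119 118 106  94 103  90  59  58  80  90  81
67 139 142 122 118 116 111 111  75  58  60  55  68 102  77  41  42  41  42  93
76 151 143 127 120 125 127 122  63  32  34  28  53  89  77  41  38  38  39  94
85 153 141 134 130 133 135 133  77  32  33  28  66 114 109  38  38  38  38 121
94 154 152 138 135 143 143 130  68  33  33  28  74 128 108  38  37  38  47 136
103 155 155 145 129 126 128 122  66  33  34  29  69 100  79  40  39  40  56 102
112 154 148 146 137 125 116 113  66  34  34  30  75 106  94  45  41  44  77  91
121 151 147 147 146 146 151 150  80  35  35  31  89 134 145 120 102 100  95  91
130 153 147 147 147 150 155 155 103  67  63  54 117 145 145 146 146 146 138 128
139 155 151 143 151 155 151 142 126 124 123 102 130 141 146 146 151 149 147 137
148 155 152 142 147 155 142 113 115 125 122 101 122 128 150 154 155 155 155 154
157 155 155 
[... 2707 characters left out ...]
 83 104 105  95 110 112 113 109 115 141

140 101 117 113 114  87  88  83  68  66  55  26  22  31  26
145 103 110 116 115  92  86  72  69  66  62  34  25  22  28
150 105 120 121 124 100  75  72  68  66  68  53  24  26  23
155 110 132 124  99  91  64  70  68  66  68  86  45  21  23
160 113 119  86  83  47  19  74  81  81  82  79  27 104 115
165  96  88  85  92  70  29  95 102  94  87  31  86 121 115
170  78  90 108 117 126 105  98 121 113 100 102 136  73 113
175  89  90  99 117 136 125 116 115 109 100  97 113 124 142
180 116  81  82 119 125 129 121 111 123  98  85 105 110 147
185  92  86  86  89 112 119 112 102 121 116 105 116 107 140
190 124  93 100  93  88 109 109  98 109 115 118 115 120 147
```

```bash
cat > v3.py <<'E'
from h import *
c=np.cos(np.radians(50));s=np.sin(np.radians(50));u=np.array([0,c,s]);n=np.array([0,-s,c]);P0=np.array([.6097,.083,.0485])
st=arm.get_state();tcp=st['position'];print(tcp,st['gripper_width'],st['t'])
for f in ('s2','s1','s3'):
    print(f,'tcp',proj(f,tcp).round(),'tcp back 2,4,6cm',proj(f,[tcp+n*k for k in (.02,.04,.06)]).round().tolist(),'rod',proj(f,[P0+u*k for k in (0,.04,.075,.1,.17)]).round().tolist())
d={k:cv2.absdiff(cv2.imread(f'pics/{b}.png'),cv2.imread(f'pics/{k}.png')).max(2) for k,b in (('s2','sceneV'),('s1','sideV'))}
for k,(x0,x1,y0,y1) in {'s2':(225,285,150,200),'s1':(255,300,155,240)}.items():
    print(k,x0);
    for y in range(y0,y1,3): print(y,' '.join('%3d'%d[k][y,x] for x in range(x0,x1,3)))
E
python3 v3.py
```

```text
[0.61097726 0.14542499 0.09448411] -2.9592734757865147e-05 16.8
s2 tcp [[241. 180.]] tcp back 2,4,6cm [[246.0, 173.0], [252.0, 166.0], [257.0, 159.0]] rod [[263.0, 184.0], [254.0, 179.0], [246.0, 174.0], [240.0, 170.0], [221.0, 159.0]]
s1 tcp [[276. 202.]] tcp back 2,4,6cm [[278.0, 200.0], [280.0, 197.0], [281.0, 194.0]] rod [[281.0, 231.0], [279.0, 215.0], [277.0, 200.0], [276.0, 190.0], [273.0, 163.0]]
s3 tcp [[251. 225.]] tcp back 2,4,6cm [[251.0, 239.0], [251.0, 256.0], [251.0, 279.0]] rod [[249.0, 339.0], [249.0, 288.0], [249.0, 238.0], [248.0, 198.0], [248.0, 63.0]]
s2 225
150   7   3  10  25  29  29  35  35  31  35  95 112 110 111 106 118  98  72  70  79
153   4   2  18  16  27  34  33  29  28  47  27  96 114 111 112 107 111 111  89  94
156   5   4  16  21  25  30  35  31  36  51  68  39 109 127 121 116 116 114 121  89
159   3   9   7  28  25  36  35  41  82  75  28 103 109  96  10  21 125  31   1   7
162  12   7  15   8   8  37  36  39  50  34  92 119 126   2   6   5   9   9   8   6
165   7   7   5   5   6   5  23  50  48  67 118 128   3   7   3   7   7   7   7   7
168   8   
[... 2076 characters left out ...]
   1   5   3   2   2   1   1  12  25   6   1   2   3   2   4
212   1   1   2   2   3   1   2  13  25   3   5   1   4   2   2
215   2   1   3   2   1   2  33   1  30   2   2   3   3   1   4
218   3   4   1   2   3   5  11   8   4   8   5  10   2   3   2
221   2   4   2   3   2   6  33   1   2   1   3   1   2   2   1
224   2   1   3   1   2   5   4   2   5   2   2   4   2   2   2
227   2   3   4   6   2   4   3   1   1   2   4   3   3   2   1
230   2   2   2   2   2   1   4   1   0   7   5   2   1   3   2
233   2   4   3   2   2   1   4   5   5   2   4   1   2   2   2
236   3   5   4   3   4   3   6   3   4   6   1   3   3   2   2
239   6   2   1   2   2   2   1   1   2   3   2   4   2   1   3
```

The images show the rod undisturbed in the trough. The shut fingertips sit about 33 mm behind the reported TCP (scene tip near (251,168), reported TCP projects to (241,180)), so the jaws closed above the rod. I'll open and advance by that amount.

Call:
step_arm(
  series=[
    {"tx": -0.3, "ty": 0, "tz": 0, "rx": 0, "ry": 0, "rz": 0},
    {"tx": 0, "ty": 0, "tz": -0.1, "rx": 0, "ry": 0, "rz": 0},
    {"tx": 0, "ty": 0, "tz": 0, "rx": 0, "ry": 0, "rz": 0},
    {"tx": 0, "ty": 0, "tz": 0, "rx": 0, "ry": 0, "rz": 0},
    {"tx": 0, "ty": 0, "tz": 0, "rx": 0, "ry": 0, "rz": 0},
    {"tx": 0, "ty": 0, "tz": 0, "rx": 0, "ry": 0, "rz": 0},
  ],
  gripper=1.0,
)

```text
t: 17.4
position: [0.6098, 0.1429, 0.0966]
ee_rot: [0.298, 0.64, 0.297, 0.643]
contact_force: [0.3, 0.9, 0.4]
gripper_width: 0.0846
```

Call:
step_arm(
  series=[
    {"tx": 0.8, "ty": 0, "tz": 0, "rx": 0, "ry": 0, "rz": 0},
    {"tx": 0.8, "ty": 0, "tz": 0, "rx": 0, "ry": 0, "rz": 0},
    {"tx": 0.6, "ty": 0, "tz": 0, "rx": 0, "ry": 0, "rz": 0},
    {"tx": 0, "ty": 0, "tz": 0, "rx": 0, "ry": 0, "rz": 0},
  ],
)

```text
t: 17.8
position: [0.6095, 0.1619, 0.0809]
ee_rot: [0.298, 0.641, 0.297, 0.642]
contact_force: [-0.3, 0.2, -0.5]
gripper_width: 0.0855
```

```bash
python3 vt.py .076 -.05 B; python3 -c "
from h import *
s=arm.get_state();im=cap('wrist','w1')
R=arm.get_image('wrist')['T_tool_cam'];print(np.round(R,3))"
```

```text
pos [0.6095 0.1619 0.0809] t cm [1.04 0.05 0.02] rotvec [-0.     0.003  0.004] q [ 0.28  0.84 -0.23  1.72 -0.9   0.96  0.79] F [-0.3  0.2 -0.5] w 0.0855 t 17.8
along u,n,x 0.0755 -0.0396 -0.0002 F u,n -0.3 -0.5
[[-0.001 -0.309  0.951 -0.176]
 [-0.001 -0.951 -0.309  0.078]
 [ 1.    -0.001  0.001  0.001]
 [ 0.     0.     0.     1.   ]]
```

Call:
step_arm(
  series=[
    {"tx": 0.5, "ty": 0, "tz": 0, "rx": 0, "ry": 0, "rz": 0},
    {"tx": 0.6, "ty": 0, "tz": 0, "rx": 0, "ry": 0, "rz": 0},
    {"tx": 0, "ty": 0, "tz": 0, "rx": 0, "ry": 0, "rz": 0},
  ],
)

```text
t: 18.2
position: [0.6105, 0.1694, 0.0738]
ee_rot: [0.298, 0.64, 0.296, 0.643]
contact_force: [-0.1, 0.5, -0.4]
gripper_width: 0.0857
```

Call:
step_arm(
  series=[
    {"tx": 0, "ty": 0, "tz": 0, "rx": 0, "ry": 0, "rz": 0},
    {"tx": 0, "ty": 0, "tz": 0, "rx": 0, "ry": 0, "rz": 0},
    {"tx": 0, "ty": 0, "tz": 0, "rx": 0, "ry": 0, "rz": 0},
    {"tx": 0, "ty": 0, "tz": 0, "rx": 0, "ry": 0, "rz": 0},
    {"tx": 0, "ty": 0, "tz": 0, "rx": 0, "ry": 0, "rz": 0},
    {"tx": 0, "ty": 0, "tz": 0, "rx": 0, "ry": 0, "rz": 0},
  ],
  gripper=0.0,
)

```text
t: 18.8
position: [0.6093, 0.1689, 0.0738]
ee_rot: [0.298, 0.641, 0.296, 0.643]
contact_force: [1.2, 1.3, -0.6]
gripper_width: 0.0163
```

```bash
python3 vt.py .076 -.05 B
```

```text
pos [0.6093 0.1689 0.0738] t cm [0.05 0.14 0.04] rotvec [-0.     0.003  0.005] q [ 0.28  0.85 -0.23  1.72 -0.9   0.94  0.79] F [ 1.2  1.3 -0.6] w 0.0163 t 18.8
along u,n,x 0.0746 -0.0495 -0.0004 F u,n 0.4 -1.4
```

Gripped (width 16.3 mm). Now lift square out of the trough.

Call:
step_arm(
  series=[
    {"tx": -0.5, "ty": 0, "tz": 0, "rx": 0, "ry": 0, "rz": 0},
    {"tx": -1, "ty": 0, "tz": 0, "rx": 0, "ry": 0, "rz": 0},
    {"tx": -1.5, "ty": 0, "tz": 0, "rx": 0, "ry": 0, "rz": 0},
    {"tx": -2, "ty": 0, "tz": 0, "rx": 0, "ry": 0, "rz": 0},
    {"tx": -2.5, "ty": 0, "tz": 0, "rx": 0, "ry": 0, "rz": 0},
    {"tx": -2.5, "ty": 0, "tz": 0, "rx": 0, "ry": 0, "rz": 0},
    {"tx": -2.5, "ty": 0, "tz": 0, "rx": 0, "ry": 0, "rz": 0},
    {"tx": -2.5, "ty": 0, "tz": 0, "rx": 0, "ry": 0, "rz": 0},
    {"tx": 0, "ty": 0, "tz": 0, "rx": 0, "ry": 0, "rz": 0},
  ],
)

```text
t: 19.7
position: [0.6099, 0.0407, 0.1783]
ee_rot: [0.297, 0.64, 0.292, 0.646]
contact_force: [0.3, -0.9, -1.5]
gripper_width: 0.0163
```

```bash
python3 vt.py .076 .15 B
```

```text
pos [0.6099 0.0407 0.1783] t cm [-3.42  0.32  0.01] rotvec [-0.003  0.01   0.013] q [ 0.4   0.72 -0.14  1.62 -0.78  1.22  0.72] F [ 0.3 -0.9 -1.5] w 0.0163 t 19.7
along u,n,x 0.0723 0.1158 0.0002 F u,n -1.7 -0.3
```

Call:
step_arm(
  series=[
    {"tx": 0, "ty": 0, "tz": 0, "rx": 0, "ry": 0, "rz": -0.145},
    {"tx": 0, "ty": 0, "tz": 0, "rx": 0, "ry": 0, "rz": -0.145},
    {"tx": 0, "ty": 0, "tz": 0, "rx": 0, "ry": 0, "rz": -0.145},
    {"tx": 0, "ty": 0, "tz": 0, "rx": 0, "ry": 0, "rz": -0.145},
    {"tx": 0, "ty": 0, "tz": 0, "rx": 0, "ry": 0, "rz": -0.145},
    {"tx": 0, "ty": 0, "tz": 0, "rx": 0, "ry": 0, "rz": -0.13},
    {"tx": 0, "ty": 0, "tz": -2.5, "rx": 0, "ry": 0, "rz": 0},
    {"tx": 0, "ty": 0, "tz": -2.5, "rx": 0, "ry": 0, "rz": 0},
    {"tx": 0, "ty": 0, "tz": -2.5, "rx": 0, "ry": 0, "rz": 0},
    {"tx": 0, "ty": 0, "tz": -2.5, "rx": 0, "ry": 0, "rz": 0},
    {"tx": 0, "ty": 0, "tz": -2.5, "rx": 0, "ry": 0, "rz": 0},
    {"tx": 0, "ty": 0, "tz": 0, "rx": 0, "ry": 0, "rz": 0},
  ],
)

```text
t: 20.9
position: [0.4762, 0.0468, 0.1751]
ee_rot: [-0.006, 0.706, -0.01, 0.708]
contact_force: [0.3, -0.2, -1.0]
gripper_width: 0.0165
```

```bash
python3 -c "
from h import *
delta([.430,.217,.17],zd=(1,-.025,0))"
```

```text
pos [0.4762 0.0468 0.1751] t cm [ 0.13 17.   -4.72] rotvec [0.019 0.002 0.022] q [-0.36  0.28  0.18  2.01 -0.03  0.86 -0.17] F [ 0.3 -0.2 -1. ] w 0.0165 t 20.9
```

Call:
step_arm(
  series=[
    {"tx": 0, "ty": 2.2, "tz": -0.7, "rx": 0.01, "ry": 0.001, "rz": 0.011},
    {"tx": 0, "ty": 2.2, "tz": -0.7, "rx": 0.009, "ry": 0.001, "rz": 0.011},
    {"tx": 0, "ty": 2.2, "tz": -0.7, "rx": 0, "ry": 0, "rz": 0},
    {"tx": 0, "ty": 2.2, "tz": -0.7, "rx": 0, "ry": 0, "rz": 0},
    {"tx": 0, "ty": 2.2, "tz": -0.7, "rx": 0, "ry": 0, "rz": 0},
    {"tx": 0, "ty": 2.2, "tz": -0.7, "rx": 0, "ry": 0, "rz": 0},
    {"tx": 0, "ty": 2.2, "tz": -0.5, "rx": 0, "ry": 0, "rz": 0},
    {"tx": 0, "ty": 0, "tz": 0, "rx": 0, "ry": 0, "rz": 0},
  ],
)

```text
t: 21.7
position: [0.4301, 0.2098, 0.1748]
ee_rot: [0.011, 0.708, -0.008, 0.707]
contact_force: [0.0, 0.8, -1.1]
gripper_width: 0.0162
```

```bash
python3 -c "
from h import *
delta([.430,.217,.08],zd=(1,-.025,0))"
```

```text
pos [0.4301 0.2098 0.1748] t cm [ 9.48  0.68 -0.02] rotvec [-0.001 -0.002 -0.004] q [-0.61  0.28  0.08  2.01 -0.03  0.86 -0.54] F [ 0.   0.8 -1.1] w 0.0162 t 21.7
```

Call:
step_arm(
  series=[
    {"tx": 2, "ty": 0.35, "tz": 0, "rx": 0, "ry": 0, "rz": 0},
    {"tx": 2, "ty": 0.35, "tz": 0, "rx": 0, "ry": 0, "rz": 0},
    {"tx": 2, "ty": 0, "tz": 0, "rx": 0, "ry": 0, "rz": 0},
    {"tx": 2, "ty": 0, "tz": 0, "rx": 0, "ry": 0, "rz": 0},
    {"tx": 2, "ty": 0, "tz": 0, "rx": 0, "ry": 0, "rz": 0},
    {"tx": 1, "ty": 0, "tz": 0, "rx": 0, "ry": 0, "rz": 0},
    {"tx": 0, "ty": 0, "tz": 0, "rx": 0, "ry": 0, "rz": 0},
  ],
)

```text
t: 22.4
position: [0.4326, 0.218, 0.0616]
ee_rot: [0.011, 0.707, -0.007, 0.707]
contact_force: [0.6, 0.0, -2.2]
gripper_width: 0.0162
```

```bash
cat > v4.py <<'E'
from rodchk import *
delta([.430,.217,-.0035],zd=(1,-.025,0))
p=arm.get_state()['position'];y=np.array([.025,1,0]);C=p+.012*y+[0,0,.0515]
print('C',C.round(4));rodchk(C-.085*y,C+.085*y)
E
python3 v4.py R1
```

```text
pos [0.4326 0.218  0.0616] t cm [ 6.51 -0.14 -0.26] rotvec [-0.     0.    -0.006] q [-0.61  0.47  0.06  2.07 -0.06  0.6  -0.53] F [ 0.6  0.  -2.2] w 0.0162 t 22.4
C [0.4329 0.23   0.1131]
side ends [[200.0, 198.0], [200.0, 175.0]] cross [56, 52, 53, 45, 48, 81, 83, 83, 78, 67, 53, 50, 52, 53, 43, 52, 41]
 along diff [7, 14, 37, 54, 74, 56, 53, 53, 100, 117, 79, 39, 107, 108, 101, 87, 119, 76, 7, 24, 108]
 along gray [131, 141, 180, 89, 95, 97, 135, 93, 135, 142, 65, 91, 138, 135, 129, 146, 21, 50, 127, 144, 18]
scene ends [[294.0, 221.0], [221.0, 262.0]] cross [36, 50, 59, 54, 53, 68, 71, 70, 66, 64, 65, 63, 68, 69, 56, 55, 55]
 along diff [15, 14, 14, 6, 14, 19, 19, 47, 32, 72, 75, 103, 113, 92, 88, 126, 131, 136, 132, 130, 123, 118, 63, 11, 9, 12, 6, 15, 15, 16, 16, 15, 9, 14, 12, 18, 36, 113, 112, 109, 104, 112, 102, 112, 56, 8, 91, 12, 15, 17, 14]
 along gray [158, 156, 158, 147, 136, 128, 128, 102, 115, 78, 76, 46, 36, 57, 63, 23, 18, 10, 15, 19, 23, 33, 89, 138, 139, 138, 139, 138, 137, 137, 138, 138, 122, 137, 135, 138, 95, 21, 21, 24, 27, 22, 31, 23, 74, 124, 45, 149, 156, 158, 157]
```

Call:
step_arm(
  series=[
    {"tx": 1.2, "ty": -0.1, "tz": -0.25, "rx": 0, "ry": 0, "rz": -0.006},
    {"tx": 1.2, "ty": 0, "tz": 0, "rx": 0, "ry": 0, "rz": 0},
    {"tx": 1.2, "ty": 0, "tz": 0, "rx": 0, "ry": 0, "rz": 0},
    {"tx": 1.0, "ty": 0, "tz": 0, "rx": 0, "ry": 0, "rz": 0},
    {"tx": 0, "ty": 0, "tz": 0, "rx": 0, "ry": 0, "rz": 0},
  ],
)

```text
t: 23.0
position: [0.4328, 0.2187, 0.0151]
ee_rot: [0.01, 0.705, -0.008, 0.709]
contact_force: [-0.9, 0.9, -0.9]
gripper_width: 0.0163
```

```bash
python3 v4.py R2 | head -4
```

```text
pos [0.4328 0.2187 0.0151] t cm [ 1.86 -0.19 -0.28] rotvec [-0.     0.006 -0.003] q [-0.61  0.56  0.05  2.09 -0.06  0.49 -0.53] F [-0.9  0.9 -0.9] w 0.0163 t 23.0
C [0.4331 0.2307 0.0666]
side ends [[200.0, 217.0], [201.0, 191.0]] cross [79, 64, 55, 43, 32, 40, 45, 46, 48, 49, 63, 68, 53, 54, 71, 88, 47]
 along diff [4, 3, 14, 50, 65, 20, 32, 18, 55, 16, 138, 54, 69, 39, 22, 29, 34, 37, 32, 15, 60, 41]
```

Call:
step_arm(
  series=[
    {"tx": 0.5, "ty": -0.2, "tz": -0.3, "rx": 0, "ry": 0.006, "rz": 0},
    {"tx": 0.5, "ty": 0, "tz": 0, "rx": 0, "ry": 0, "rz": 0},
    {"tx": 0, "ty": 0, "tz": 0, "rx": 0, "ry": 0, "rz": 0},
  ],
)

```text
t: 23.4
position: [0.431, 0.2174, 0.0062]
ee_rot: [0.011, 0.706, -0.007, 0.708]
contact_force: [-0.7, -0.1, -1.3]
gripper_width: 0.0162
```

```bash
python3 v4.py R3 | head -2
```

```text
pos [0.431  0.2174 0.0062] t cm [ 0.97 -0.04 -0.11] rotvec [-0.001  0.002 -0.005] q [-0.6   0.58  0.05  2.09 -0.07  0.47 -0.52] F [-0.7 -0.1 -1.3] w 0.0162 t 23.4
C [0.4313 0.2294 0.0577]
```

Call:
step_arm(
  series=[
    {"tx": 0.3, "ty": 0, "tz": -0.1, "rx": 0, "ry": 0, "rz": -0.005},
    {"tx": 0.3, "ty": 0, "tz": 0, "rx": 0, "ry": 0, "rz": 0},
    {"tx": 0, "ty": 0, "tz": 0, "rx": 0, "ry": 0, "rz": 0},
  ],
)

```text
t: 23.8
position: [0.4306, 0.2178, 0.0005]
ee_rot: [0.009, 0.706, -0.009, 0.708]
contact_force: [0.2, -0.5, -1.4]
gripper_width: 0.0163
```

Call:
step_arm(
  series=[
    {"tx": 0.25, "ty": 0, "tz": 0, "rx": 0, "ry": 0, "rz": 0},
    {"tx": 0.2, "ty": 0, "tz": 0, "rx": 0, "ry": 0, "rz": 0},
  ],
)

```text
t: 24.0
position: [0.4305, 0.218, -0.0037]
ee_rot: [0.009, 0.706, -0.009, 0.708]
contact_force: [-7.0, -3.1, 31.9]
gripper_width: 0.0162
```

Firm contact right at the predicted height (−3.7 mm against −3.5 mm predicted). Ease off slightly and release.

Call:
step_arm(
  series=[
    {"tx": -0.05, "ty": 0, "tz": -0.03, "rx": 0, "ry": 0, "rz": 0},
    {"tx": 0, "ty": 0, "tz": 0, "rx": 0, "ry": 0, "rz": 0},
  ],
)

```text
t: 24.2
position: [0.4302, 0.2181, -0.003]
ee_rot: [0.009, 0.706, -0.009, 0.708]
contact_force: [0.4, -0.9, -1.5]
gripper_width: 0.0162
```

Call:
step_arm(
  series=[
    {"tx": 0, "ty": 0, "tz": 0, "rx": 0, "ry": 0, "rz": 0},
    {"tx": 0, "ty": 0, "tz": 0, "rx": 0, "ry": 0, "rz": 0},
    {"tx": 0, "ty": 0, "tz": 0, "rx": 0, "ry": 0, "rz": 0},
    {"tx": 0, "ty": 0, "tz": 0, "rx": 0, "ry": 0, "rz": 0},
    {"tx": 0, "ty": 0, "tz": 0, "rx": 0, "ry": 0, "rz": 0},
    {"tx": 0, "ty": 0, "tz": 0, "rx": 0, "ry": 0, "rz": 0},
  ],
  gripper=1.0,
)

```text
t: 24.8
position: [0.4308, 0.2183, -0.0031]
ee_rot: [0.009, 0.706, -0.009, 0.709]
contact_force: [0.8, -0.2, -0.2]
gripper_width: 0.0856
```

Retreat straight up, well clear, then check the images numerically.

Call:
step_arm(
  series=[
    {"tx": -1, "ty": 0, "tz": 0, "rx": 0, "ry": 0, "rz": 0},
    {"tx": -2, "ty": 0, "tz": 0, "rx": 0, "ry": 0, "rz": 0},
    {"tx": -3, "ty": 0, "tz": 0, "rx": 0, "ry": 0, "rz": 0},
    {"tx": -3, "ty": 0, "tz": 0, "rx": 0, "ry": 0, "rz": 0},
    {"tx": -3, "ty": 0, "tz": 0, "rx": 0, "ry": 0, "rz": 0},
    {"tx": -3, "ty": 0, "tz": 0, "rx": 0, "ry": 0, "rz": 0},
    {"tx": -3, "ty": 0, "tz": 0, "rx": 0, "ry": 0, "rz": 0},
    {"tx": -3, "ty": 0, "tz": 0, "rx": 0, "ry": 0, "rz": 0},
    {"tx": -3, "ty": -2, "tz": 0, "rx": 0, "ry": 0, "rz": 0},
    {"tx": -3, "ty": -2, "tz": 0, "rx": 0, "ry": 0, "rz": 0},
    {"tx": 0, "ty": 0, "tz": 0, "rx": 0, "ry": 0, "rz": 0},
  ],
)

```text
t: 25.9
position: [0.4272, 0.1759, 0.2846]
ee_rot: [0.01, 0.705, -0.008, 0.709]
contact_force: [1.0, -0.3, -0.3]
gripper_width: 0.0851
```

```bash
cat > v5.py <<'E'
from rodchk import *
delta([.430,.217,.2],zd=(1,-.025,0))
y=np.array([.025,1,0]);C=np.array([.4303,.2295,.048]);rodchk(C-.085*y,C+.085*y)
# beaker/bottle: change since start
for f,bg,X in (('sceneE','a',[[.56,.375,.034],[.678,.36,.05]]),('sideE','b',[[.56,.375,.034],[.678,.36,.05]])):
    d=cv2.absdiff(cv2.imread(f'pics/{f}.png'),cv2.imread(f'pics/{bg}.png')).max(2)
    for q in proj(f,X).astype(int): w=d[q[1]-22:q[1]+22,q[0]-18:q[0]+18];print(f,q,'mean',w.mean().round(1),'p95',np.percentile(w,95))
# wrist view of rod: predicted vs dark sleeve
im=cap('wrist','we').mean(2);p=proj('we',[C+k*y for k in (-.085,0,.085)]);print(p.round())
t=p[2]-p[0];L=np.linalg.norm(t);t/=L;al=p[0]+t*np.arange(-12,L+13,3)[:,None]
print([int(im[int(b),int(a)]) for a,b in al if 0<=b<384])
m=p[1]+t*0
for k in (.3,.5,.6): 
    c=p[0]+t*L*k;print(k,[int(im[int(round(c[1])),int(round(c[0]+i))]) for i in range(-14,15,2)])
E
python3 v5.py E
```

```text
pos [0.4272 0.1759 0.2846] t cm [8.47 4.09 0.13] rotvec [ 0.     0.007 -0.003] q [-0.6   0.11  0.12  1.92 -0.01  1.11 -0.5 ] F [ 1.  -0.3 -0.3] w 0.0851 t 25.9
side ends [[199.0, 224.0], [200.0, 197.0]] cross [8, 7, 11, 13, 28, 56, 56, 48, 46, 54, 66, 36, 19, 13, 10, 10, 8]
 along diff [3, 17, 22, 40, 29, 66, 61, 85, 23, 39, 14, 35, 56, 53, 11, 45, 55, 118, 95, 2, 3, 6]
 along gray [124, 106, 87, 93, 91, 115, 121, 132, 133, 140, 96, 138, 139, 141, 142, 100, 87, 34, 70, 65, 64, 51]
scene ends [[293.0, 243.0], [224.0, 284.0]] cross [6, 6, 7, 17, 42, 57, 68, 69, 73, 66, 47, 40, 44, 27, 13, 14, 14]
 along diff [8, 6, 7, 5, 9, 15, 17, 11, 12, 28, 31, 32, 30, 57, 26, 53, 95, 84, 93, 91, 89, 98, 95, 79, 88, 94, 77, 88, 99, 88, 86, 66, 97, 90, 88, 17, 77, 144, 146, 144, 134, 82, 52, 48, 40, 11, 22, 22, 22]
 along gray [151, 151, 149, 147, 139, 133, 129, 138, 138, 138, 139, 138, 139, 141, 136, 134, 140, 140, 135, 139, 142, 136, 141, 141, 140, 142, 141, 139, 141, 142, 142, 116, 143, 141, 140, 75, 21, 18, 17, 18, 23, 26, 23, 100, 97, 90, 140, 149, 150]
sceneE [164 260] mean 6.5 p95 9.0
sceneE [144 218] mean 6.4 p95 11.0
sideE [243 192] mean 3.2 p95 6.0
sideE [283 187] mean 5.8 p95 29.0
[[254. 180.]
 [255. 118.]
 [255.  48.]]
[154, 155, 155, 152, 140, 140, 117, 140, 140, 141, 140, 140, 141, 141, 140, 124, 124, 142, 141, 141, 141, 141, 142, 142, 141, 142, 142, 142, 143, 143, 143, 143, 143, 143, 144, 144, 143, 144, 58, 45, 45, 46, 45, 46, 45, 47, 47, 143, 140, 153, 153, 153, 153]
0.3 [60, 56, 60, 62, 119, 142, 140, 136, 120, 102, 76, 69, 65, 66, 63]
0.5 [125, 52, 59, 61, 122, 141, 141, 137, 123, 107, 78, 69, 68, 66, 68]
0.6 [60, 61, 61, 62, 122, 141, 142, 139, 125, 110, 80, 68, 67, 66, 67]
```

```bash
python3 -c "
from bench import arm
print(arm.hand_in())"
```

```text
the job is handed in; nothing more can be done
None
```

The corer is now lying level in the two notches of the low rest, and the job is handed in at about 26 s of the 56 s allowed. I lifted it out of the drip stand and set it in the V-block until it met the foot stop, at about 17 N. I let go there, gripped it again square to the rod between the saddles, and lowered it into the rest until it touched, at about 32 N. Then I let go and backed off.

**Last checks:** These were made from image numbers, because all 12 picture views were used up.
- **Corer position:** in the wrist view both ends and the axis are within about 1 pixel of the predicted place, so it is centred. The side and scene views agree.
- **Beaker and bottle:** neither shows any change in the scene view. The side view shows a small change near the bottle, which I took to be shadow and did not confirm.

**What failed or disagreed:**
- **First regrasp missed:** the jaws closed above the rod without moving it. In the images the shut fingertips sat about 33 mm behind the reported TCP. Going 33 mm deeper gave a firm grip.
- **Grip width:** it read about 16 mm on the 18 mm rod.
- **Rest height:** the image fit gave 44 mm for the rod axis, but contact agreed with the 48 mm in the text.

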